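# Load the wash case with the open clamps

## Robot

A 6-joint arm with a two-finger parallel gripper is mounted at the origin on a cart in front of the work surface, level with it; the furniture and walls round the work are solid. World frame = base frame: x ahead of the robot, y to its left, z up, the work surface at z = 0. Lengths are in m, angles in degrees, forces in N, time in s.
With the tool pointing down it reaches from about 0.35 to 0.875 m from the base axis. Payload 4.2 kg.
Tool frame: the origin (TCP) lies on the centre line of the jaws, within the pads' length; the fingertips stand 25 mm ahead of it and the grasp point (between the pads) lies 6 mm ahead of it; z points along the fingers, y is the line along which they close (so a half turn about z gives the same grasp; the last joint's range is limited). The gripper opens to 87 mm and grips with 3 to 60 N. Pads are 19 mm wide; open, the fingers measure 117 mm over their backs; the gripper's body (75 mm by 190 mm) begins 51 mm behind the grasp point.
Start: joints at [-60.298, 22.042, 0.453, 0, -68.411, -14.817], TCP at [0.161, -0.604, 0.248] pointing down, gripper open.
Joint ranges: [-179.83, 179.83], [-69.29, 118.12], [-61.27, 80.66], [-181.25, 117.63], [-171.15, -9.14], [-177.46, 177.46]. Speed limits (degrees/s): [159.86, 159.86, 180, 180, 180, 180].

## Interface

Orientations are given as a 3x3 rotation matrix whose columns are the frame's x, y, z axes.
In Python, from station import r gives the robot as it stands.
- The arm moves only by the tool move_arm, never from a script. Its argument "series" is a list of rows, each an object with "grip": the opening, from 0 (shut) to 1 (fully open); "xyz": the shift along the tool's x, y, z in mm, a list of three; "angular": the turn, a rotation vector about the tool's x, y, z in rad, a list of three. A call has 1 to 10 rows; each row is the pose to reach, as a shift and turn from the pose commanded when the call began, along the tool's axes at that moment; what a row does not reach only later rows make up. A row lasts 1/10 s, in which the tool goes at most 50 mm and 8.59 degrees, less where a joint would pass 70% of its speed; a pose out of reach is approached as far as the arm can. A call with a gripper value outside its range is refused whole. The fingers move at their own pace and stop on an object; the grip force is fixed at half the most. Time passes only in rows, so rows that repeat a pose let the fingers close. It gives the time, the measured TCP pose, the force, the opening and the grip force at its end, in the units of the state.
- r.sense(): the state, without advancing time (a new reading comes with each control period).
- r.capture(name): name is "side" or "top" or "wrist"; returns a dict with "img" (420x560x3 uint8, red, green, blue), "camera_matrix" (3x3 intrinsics, pixels), "rvec" (rotation vector, rad) and "tvec" (3), from world to camera coordinates, as OpenCV has them; the wrist camera has in their place "hand_eye" (4x4, takes a point from camera to tool coordinates, whose origin is the TCP and whose axes are the flange's). Camera axes: x right, y down, z forward; pixel columns grow to the right and rows downward; lengths in m; the calibration is good to about 2 mm. A picture is of the moment at which its call begins: read the wrist's pose just before it. There is no depth.
- r.finish_job(): hands the job in; it is judged then, once.
The state is a dict: "time_s": time; "joints": joint angles; "joint_velocities": joint speeds; "effort": joint torques, N m; "tcp_pos": TCP position; "ee_rot": TCP orientation; "wrist_force": force on the tool from outside, world axes, zero at the start; "moment": the same for the moment, N m; "gripper_width": opening from 0.0 (shut) to 1.0 (fully open); "gripper_force": force on a finger pad.
Only numpy, scipy, OpenCV 4.12 (cv2) and the standard library are available. Lean on these libraries where they do the work, as an engineer would, in place of code of your own. Each camera call takes 0.05 s, during which the arm holds its last target. There are 200 camera calls.

## Task

The specimen clamps have come back from the microscope. Squeeze the two orange snap tabs to release the clear cover of the grey wash case and lay it right side up flat on the table beside the case; then lay every clamp whose jaws are open in the wash case, still open, and every clamp that is ratcheted shut (it still holds evidence) in the green tray, still shut: four to six clamps, flat, side by side, right side up. Finally clip the cover back on the case, seated and latched on both sides, and leave the vial, the tin and the lens cap where they stand.

Things in the scene. Friction and masses are not known exactly. Their poses are not given: they have to be found in the camera images.
- wash_case: Grey case fixed to the table, left or right of the clamps, 190 (its x) x 125 (its y) x 40 mm high; walls and floor 5 mm, inside 180 x 115 mm. The cover is clipped on it at first. Origin: centre of its underside, z up. In the middle of each long wall's rim a 34 mm keeper ledge sticks 7 mm inward. Under the cover clamps must lie flat, hubs within 70 mm of its middle in x; three fit with hinges 52 mm apart in x, lying along y.
- specimen_tray: Green open tray with a black liner, fixed to the table on the other side, 190 (its x) x 125 (its y) x 28 mm high, walls and floor 5 mm, inside 180 x 115 mm. Origin: centre of its underside, z up.
- cover: Clear clip-on cover with white ribs, 196 x 131 mm, plate 4 mm, 0.24 kg. Origin: centre of the plate's underside, z up, x and y as the case's; clipped on, 40 mm above the case's underside. Two ribs at x = +-82 mm, 107 mm long, 14 mm deep, reach into the case with 4 mm play and are its feet on the table (origin then 14 mm up). In its middle two orange snap tabs either side of a white block, all 34 mm high, outer faces 50 mm apart in y.
- tab_a (a joint): Snap tab on the cover's +y side, 24 mm wide (x), 7 mm thick. 0: sprung out, its latch bar (7 to 12 mm below the plate) under the case's ledge; 0.008 m: squeezed fully in; passes the ledge from 0.006. Fully in takes 5 N on each tab (hold with about 20 N; outer faces then 34 mm apart). Carry the cover by the squeezed tabs, take it off and put it on straight up and down; let go, it latches.
- tab_b (a joint): Snap tab on the cover's -y side, the mirror image of tab_a: 0 sprung out and latched, 0.008 m squeezed fully in.
- vial: Bystander: white sample vial with red cap, 20 mm across, 54 mm high, standing behind the clamps. Origin: centre of its underside.
- tin: Bystander: round white tin with a green top, 60 mm across, 25 mm high. Origin: centre of its underside.
- cap: Bystander: black lens cap, 36 mm across, 15 mm high. Origin: centre of its underside.
- clamp_1: Blue plastic ratchet clamp (hemostat shape) lying flat, 0.045 kg; may be absent. Origin: underside of the hinge, z up, jaws to its +x (36 mm), finger loops to -x (54 mm). On the hinge a white hub, 16 x 16 mm, 20 mm high: grasp it across y, fingertips 10 mm above the underside, over the levers, which are 7 mm high. Open, it spans y -22 to 38 mm; shut, 17 mm either side.
- clamp_1_jaw (a joint): Opening angle of this clamp, rad: 0 to 0.02 ratcheted shut (jaws together, loops side by side), 0.40 to 0.52 open (jaws and loops spread in a V). It stays where it is left by friction, but squeezing the levers would close an open one.
- clamp_2: Blue plastic ratchet clamp (hemostat shape) lying flat, 0.045 kg; may be absent. Origin: underside of the hinge, z up, jaws to its +x (36 mm), finger loops to -x (54 mm). On the hinge a white hub, 16 x 16 mm, 20 mm high: grasp it across y, fingertips 10 mm above the underside, over the levers, which are 7 mm high. Open, it spans y -22 to 38 mm; shut, 17 mm either side.
- clamp_2_jaw (a joint): Opening angle of this clamp, rad: 0 to 0.02 ratcheted shut (jaws together, loops side by side), 0.40 to 0.52 open (jaws and loops spread in a V). It stays where it is left by friction, but squeezing the levers would close an open one.
- clamp_3: Blue plastic ratchet clamp (hemostat shape) lying flat, 0.045 kg; may be absent. Origin: underside of the hinge, z up, jaws to its +x (36 mm), finger loops to -x (54 mm). On the hinge a white hub, 16 x 16 mm, 20 mm high: grasp it across y, fingertips 10 mm above the underside, over the levers, which are 7 mm high. Open, it spans y -22 to 38 mm; shut, 17 mm either side.
- clamp_3_jaw (a joint): Opening angle of this clamp, rad: 0 to 0.02 ratcheted shut (jaws together, loops side by side), 0.40 to 0.52 open (jaws and loops spread in a V). It stays where it is left by friction, but squeezing the levers would close an open one.
- clamp_4: Blue plastic ratchet clamp (hemostat shape) lying flat, 0.045 kg; may be absent. Origin: underside of the hinge, z up, jaws to its +x (36 mm), finger loops to -x (54 mm). On the hinge a white hub, 16 x 16 mm, 20 mm high: grasp it across y, fingertips 10 mm above the underside, over the levers, which are 7 mm high. Open, it spans y -22 to 38 mm; shut, 17 mm either side.
- clamp_4_jaw (a joint): Opening angle of this clamp, rad: 0 to 0.02 ratcheted shut (jaws together, loops side by side), 0.40 to 0.52 open (jaws and loops spread in a V). It stays where it is left by friction, but squeezing the levers would close an open one.
- clamp_5: Blue plastic ratchet clamp (hemostat shape) lying flat, 0.045 kg; may be absent. Origin: underside of the hinge, z up, jaws to its +x (36 mm), finger loops to -x (54 mm). On the hinge a white hub, 16 x 16 mm, 20 mm high: grasp it across y, fingertips 10 mm above the underside, over the levers, which are 7 mm high. Open, it spans y -22 to 38 mm; shut, 17 mm either side.
- clamp_5_jaw (a joint): Opening angle of this clamp, rad: 0 to 0.02 ratcheted shut (jaws together, loops side by side), 0.40 to 0.52 open (jaws and loops spread in a V). It stays where it is left by friction, but squeezing the levers would close an open one.
- clamp_6: Blue plastic ratchet clamp (hemostat shape) lying flat, 0.045 kg; may be absent. Origin: underside of the hinge, z up, jaws to its +x (36 mm), finger loops to -x (54 mm). On the hinge a white hub, 16 x 16 mm, 20 mm high: grasp it across y, fingertips 10 mm above the underside, over the levers, which are 7 mm high. Open, it spans y -22 to 38 mm; shut, 17 mm either side.
- clamp_6_jaw (a joint): Opening angle of this clamp, rad: 0 to 0.02 ratcheted shut (jaws together, loops side by side), 0.40 to 0.52 open (jaws and loops spread in a V). It stays where it is left by friction, but squeezing the levers would close an open one.
Things that resemble listed ones, but are neither listed nor needed, are in the scene too. Leave any pink or yellow look-alike of the clamp_3 alone.

How it is judged (in metres and radians):
On the way:
1. the cover has been unclipped and lies flat on the table off the case (height (world z) of cover below 0.03 m and angle between cover's own z axis and vertical below 0.15 rad and horizontal distance between cover and wash_case above 0.11 m), for 0.2 s.
At the end, for the whole second after the job is handed in: Open clamps in the case, still open (> 0.25 rad), shut ones in the green tray, still shut (< 0.1): hinges inside the walls, < 38 mm up, tilt < 0.5 rad, at rest. Cover seated on the case (centre within 8 mm, height within 3 mm, tilt < 0.04 rad), both tabs sprung out (< 3 mm) (z of cover in the frame of wash_case between 0.037 and 0.043 m and horizontal distance between cover and wash_case below 0.008 m and angle between cover's own z axis and vertical below 0.04 rad and angle between the x axis of cover and the x axis of wash_case, either way round below 0.08 rad and value of joint each of tab_a, tab_b below 0.003 m and linear speed of each of cover, clamp_1, clamp_2, clamp_3, clamp_4, clamp_5, clamp_6 below 0.03 m/s and x of clamp_1 in the frame of wash_case between -0.09 and 0.09 m and y of clamp_1 in the frame of wash_case between -0.0575 and 0.0575 m and z of each of clamp_1, clamp_4, clamp_5 in the frame of wash_case below 0.038 m and angle between each of clamp_1, clamp_2, clamp_3, clamp_4, clamp_5, clamp_6's own z axis and vertical below 0.5 rad and value of joint each of clamp_1_jaw, clamp_4_jaw, clamp_5_jaw above 0.25 rad and x of clamp_2 in the frame of specimen_tray between -0.09 and 0.09 m and y of clamp_2 in the frame of specimen_tray between -0.0575 and 0.0575 m and z of each of clamp_2, clamp_3, clamp_6 in the frame of specimen_tray below 0.038 m and value of joint each of clamp_2_jaw, clamp_3_jaw, clamp_6_jaw below 0.1 rad and x of clamp_3 in the frame of specimen_tray between -0.09 and 0.09 m and y of clamp_3 in the frame of specimen_tray between -0.0575 and 0.0575 m and x of clamp_4 in the frame of wash_case between -0.09 and 0.09 m and y of clamp_4 in the frame of wash_case between -0.0575 and 0.0575 m and x of clamp_5 in the frame of wash_case between -0.09 and 0.09 m and y of clamp_5 in the frame of wash_case between -0.0575 and 0.0575 m and x of clamp_6 in the frame of specimen_tray between -0.09 and 0.09 m and y of clamp_6 in the frame of specimen_tray between -0.0575 and 0.0575 m); the robot touches nothing.
It fails at once if the vial is pushed more than 30 mm or tipped over (distance of vial from where it was at the start of the episode above 0.03 m or angle between vial's own z axis and vertical above 0.6 rad).
It fails at once if the tin is pushed more than 30 mm or tipped over (distance of tin from where it was at the start of the episode above 0.03 m or angle between tin's own z axis and vertical above 0.6 rad).
It fails at once if the cap is pushed more than 30 mm or tipped over (distance of cap from where it was at the start of the episode above 0.03 m or angle between cap's own z axis and vertical above 0.6 rad).
Of clamp_1, clamp_2, clamp_3, clamp_4, clamp_5, clamp_6 only 4 to 6 are there at a start; the rules pass over those that are not, and their reading is None.
At some moment in a run one of clamp_1, clamp_2, clamp_3, clamp_4, clamp_5, clamp_6 may be knocked a few centimetres aside while the robot is not near it.
Once in a run the grip may slacken for a moment while it holds something.
It also fails if it takes over 208 s, if anything falls off the work surface, if the arm or the gripper's body presses on something with over 40 N, if the wrist force passes 120 N, or if a joint passes its speed limit or range.

## Working session

There is one attempt and no reset: what is moved stays moved. The work goes in short steps, Python scripts to look and compute and a tool call to move; the robot and the scene stay as the last step left them, time stands still between calls to the robot, and variables do not carry over. Pictures are saved under pics/ and viewed, at most 14 in all, crops included, and the job is handed in when it is done.

Besides the shell and the picture viewer there is one more tool, called after "Emit:" by a JSON object that holds its "name" and its "arguments". move_arm: Moves the arm, as the interface text tells. Its arguments: {"type":"object","properties":{"series":{"type":"array"}},"required":["series"]}

```bash
mkdir -p pics; ls
python3 - <<'E'
from station import r
import cv2
s=r.sense();print(s)
for n in("top","side"):
    c=r.capture(n);cv2.imwrite(f"pics/{n}0.png",cv2.cvtColor(c["img"],cv2.COLOR_RGB2BGR));print(n,c["camera_matrix"],c["rvec"],c["tvec"])
print(r.capture("wrist")["hand_eye"])
E
```

```text
pics
{'time_s': 0.0, 'joints': array([-6.02988585e+01,  2.20908245e+01,  3.78477862e-01, -2.88904508e-02,
       -6.84103966e+01, -1.48148612e+01]), 'joint_velocities': array([ 0.08041564, -0.03741402, -0.01643245,  0.00126817,  0.05034471,
       -0.11439231]), 'effort': array([-3.73790372e-04, -3.90667427e+01,  1.87404406e+01,  4.21973571e+00,
        1.07786429e-02, -1.98288667e-04]), 'tcp_pos': array([ 0.16042131, -0.60348726,  0.24645024]), 'ee_rot': array([[-9.66485369e-01, -2.56720868e-01, -6.54161855e-04],
       [-2.56721684e-01,  9.66483107e-01,  2.09309289e-03],
       [ 9.48957579e-05,  2.19088119e-03, -9.99997596e-01]]), 'wrist_force': array([ 0.64724045, -0.23343912, -0.54880852]), 'moment': array([-0.01754854, -0.04261786,  0.02238288]), 'gripper_force': 0.0, 'gripper_width': 0.9998419578787908}
top [[494.10646302   0.         279.06802949]
 [  0.         494.10646302 209.87639712]
 [  0.           0.           1.        ]] [ 2.17752323 -2.03740368  0.20091228] [-0.0346067   0.55429106  0.94160449]
side [[513.79445544   0.         278.93618528]
 [  0.         513.79445544 202.1810855 ]
 [  0.           0.           1.        ]] [ 0.64519137 -2.45735718  1.37985178] [0.46226905 0.19112678 0.88869891]
[[-8.40714813e-04 -9.68972550e-01 -2.47166930e-01  6.68308231e-02]
 [ 9.99999610e-01 -8.81278667e-04  5.34875442e-05  1.61692526e-03]
 [-2.69650905e-04 -2.47166789e-01  9.68972913e-01 -1.36072360e-01]
 [ 0.00000000e+00  0.00000000e+00  0.00000000e+00  1.00000000e+00]]
```

View pics/top0.png

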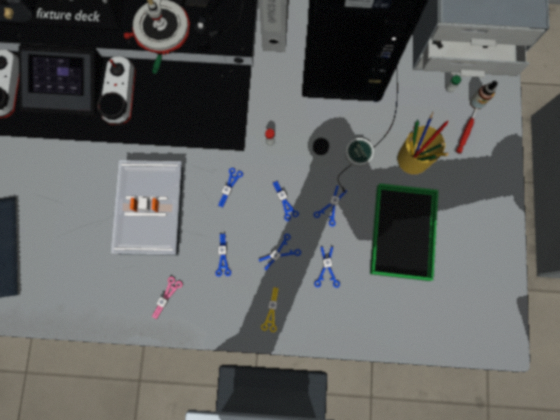

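View pics/side0.png

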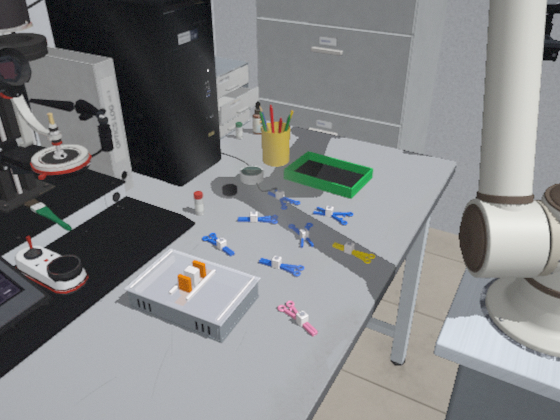

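The top view shows the case at (148,207), the tray at (405,232) and six blue clamps at (229,187), (284,200), (335,203), (222,252), (277,254) and (328,263). The vial is at (270,132), the cap at (321,147) and the tin at (360,150). The pink and yellow look-alikes are at (163,300) and (272,310).

```bash
cat > h.py <<'E'
from station import r
import cv2,numpy as np
from scipy.spatial.transform import Rotation as R
def cam(n):
    s=r.sense();c=r.capture(n);K=c["camera_matrix"]
    if n=="wrist":
        T=np.eye(4);T[:3,:3]=s["ee_rot"];T[:3,3]=s["tcp_pos"];T=T@c["hand_eye"]
    else:
        A=R.from_rotvec(np.ravel(c["rvec"])).as_matrix();T=np.eye(4);T[:3,:3]=A.T;T[:3,3]=-A.T@np.ravel(c["tvec"])
    return c["img"],K,T
def ray(K,T,uv,z):
    d=T[:3,:3]@np.linalg.inv(K)@[uv[0],uv[1],1];o=T[:3,3];return o+d*(z-o[2])/d[2]
def pix(K,T,p):
    q=K@(T[:3,:3].T@(np.asarray(p)-T[:3,3]));return q[:2]/q[2]
def save(n,img,sc=1):
    cv2.imwrite(f"pics/{n}.png",cv2.resize(cv2.cvtColor(img,cv2.COLOR_RGB2BGR),None,fx=sc,fy=sc,interpolation=cv2.INTER_CUBIC))
def blobs(mask,amin):
    n,l,st,ce=cv2.connectedComponentsWithStats(mask.astype(np.uint8));return [(ce[i],st[i,4],l==i) for i in range(1,n) if st[i,4]>=amin]
def blue(img):
    h=cv2.cvtColor(img,cv2.COLOR_RGB2HSV);return cv2.inRange(h,(105,120,50),(125,255,255))>0
def go(p,yaw=None,s=None):
    "shift (tool axes, mm) and turn about tool z (rad) from measured pose to world p, tool down, tool y axis along yaw deg (mod 180)"
    s=s or r.sense();E=s["ee_rot"]
    sh=E.T@(np.asarray(p)-s["tcp_pos"])*1000
    cur=np.degrees(np.arctan2(E[1,1],E[0,1]));out=[sh.round(0)]
    if yaw is not None:
        d=(yaw-cur+90)%180-90;out.append(round(-np.radians(d),2));out.append(('j6',s["joints"][5].round(0),'dyaw',round(d)))
    tilt=E.T@[0,0,-1];out.append(('tilt',tilt[:2].round(3)))
    return out
E
python3 - <<'E'
from h import *
img,K,T=cam("top");save("crop0",img[160:295,195:365],4.5)
h=cv2.cvtColor(img,cv2.COLOR_RGB2HSV)
m=blue(img);M=cv2.dilate(m.astype(np.uint8),np.ones((5,5)))
for ce,a,l in blobs(M,60):
    b=l&m; ys,xs=np.nonzero(b)
    if not(190<xs.mean()<370 and ys.mean()>150):continue
    # white hub: bright low-sat pixels within the hull
    hull=np.zeros(m.shape,np.uint8);cv2.fillConvexPoly(hull,cv2.convexHull(np.c_[xs,ys]),1)
    g=img.min(2).astype(int);w=(hull>0)&(h[...,1]<60)&(g>g[hull>0].max()-40)
    ys,xs=np.nonzero(w);print(ce.round(),a,'hub',xs.mean().round(1),ys.mean().round(1),len(xs),ray(K,T,(xs.mean(),ys.mean()),.018).round(3))
for n,lo,hi,z in(("orange",(5,170,120),(18,255,255),.072),("green",(50,150,60),(75,255,255),.028)):
    for ce,a,l in blobs(cv2.inRange(h,lo,hi),15):
        rc=cv2.minAreaRect(np.argwhere(l)[:,::-1].astype(np.float32));print(n,a,rc,ray(K,T,rc[0],z).round(3))
for uv,z in(((117,162),.042),((181,163),.042),((177,254),.042),((112,252),.042),((270,130),.054),((321,147),.015),((360,150),.025)):print(uv,ray(K,T,uv,z).round(3))
E
```

```text
[234. 176.] 326 hub 231.0 173.4 8 [0.636 0.111 0.018]
[277. 186.] 150 hub nan nan 0 [nan nan nan]
[339. 192.] 172 hub 339.5 191.0 30 [ 0.612 -0.122  0.018]
[222. 200.] 158 hub nan nan 0 [nan nan nan]
[289. 210.] 360 hub 284.4 211.8 5 [ 0.56  -0.008  0.018]
[327. 214.] 411 hub 330.1 219.0 17 [ 0.551 -0.105  0.018]
[222. 239.] 141 hub nan nan 0 [nan nan nan]
[288. 247.] 415 hub 288.9 246.1 125 [ 0.488 -0.022  0.018]
[326. 252.] 201 hub 326.4 249.2 30 [ 0.487 -0.1    0.018]
[223. 267.] 363 hub 222.9 270.3 11 [0.43  0.109 0.018]
[266. 261.] 233 hub 264.4 262.6 36 [0.451 0.026 0.018]
[327. 278.] 442 hub 326.8 280.1 134 [ 0.424 -0.104  0.018]
orange 30 ((132.0, 204.0), (10.0, 2.0), 90.0) [0.545 0.296 0.072]
orange 35 ((154.5, 204.5), (11.0, 3.0), 90.0) [0.547 0.251 0.072]
green 39 ((157.0, 61.5), (11.0, 4.0), 90.0) [0.879 0.296 0.028]
green 33 ((455.50006103515625, 79.5000228881836), (5.656853675842285, 5.656853675842285), 45.0) [ 0.878 -0.364  0.028]
green 86 ((407.5, 189.5), (9.0, 57.0), 90.0) [ 0.622 -0.262  0.028]
green 427 ((403.13494873046875, 246.02334594726562), (61.251243591308594, 63.308074951171875), 3.468229293823242) [ 0.503 -0.255  0.028]
(117, 162) [0.638 0.348 0.042]
(181, 163) [0.645 0.214 0.042]
(177, 254) [0.454 0.202 0.042]
(112, 252) [0.45  0.333 0.042]
(270, 130) [0.725 0.033 0.054]
(321, 147) [ 0.708 -0.078  0.015]
(360, 150) [ 0.703 -0.161  0.025]<stdin>:11: RuntimeWarning: Mean of empty slice.
  ret = ret.dtype.type(ret / rcount)
```

View pics/crop0.png

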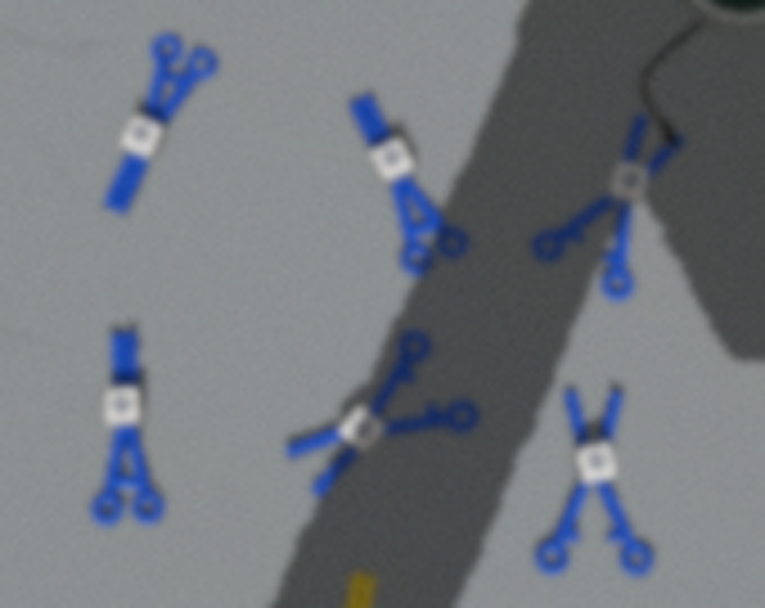

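The crop settles which is which. The clamps at full-image (227,190), (282,195) and (222,250) are shut; those at (335,200), (275,255) and (327,263) are open. Next I move above the clamps for a wrist look.

Run:
```python
from h import *
print(go([.45,0,.35],90))
img,K,T=cam("top");h=cv2.cvtColor(img,cv2.COLOR_RGB2HSV)
m=cv2.inRange(h,(50,100,40),(80,255,255));m[:,:360]=0;m[:175]=0
rc=cv2.minAreaRect(np.argwhere(m>0)[:,::-1].astype(np.float32));b=cv2.boxPoints(rc)
W=np.array([ray(K,T,p,.02) for p in b]);print(W.round(3),W.mean(0))
```

```text
[array([-435.,  509., -103.]), np.float64(0.26), ('j6', np.float64(-15.0), 'dyaw', -15), ('tilt', array([-0.   , -0.001]))]
[[ 0.438 -0.191  0.02 ]
 [ 0.634 -0.199  0.02 ]
 [ 0.632 -0.332  0.02 ]
 [ 0.437 -0.318  0.02 ]] [ 0.53532961 -0.25984368  0.02      ]
```

Emit:
{"name": "move_arm", "arguments": {"series": [{"grip":1,"xyz":[-218,255,-103],"angular":[0,0,0.13]},{"grip":1,"xyz":[-218,255,-103],"angular":[0,0,0.13]},{"grip":1,"xyz":[-218,255,-103],"angular":[0,0,0.13]},{"grip":1,"xyz":[-218,255,-103],"angular":[0,0,0.13]},{"grip":1,"xyz":[-218,255,-103],"angular":[0,0,0.13]},{"grip":1,"xyz":[-218,255,-103],"angular":[0,0,0.13]},{"grip":1,"xyz":[-218,255,-103],"angular":[0,0,0.13]},{"grip":1,"xyz":[-218,255,-103],"angular":[0,0,0.13]}]}}

```text
time_s: 1.05
tcp_pos: [0.3081, -0.2983, 0.3532]
ee_rot: [[-0.991, -0.137, 0.006], [-0.137, 0.991, -0.002], [-0.005, -0.003, -1.0]]
wrist_force: [0.1, -1.3, 0.5]
gripper_width: 1.0
gripper_force: 0.0
```

Emit:
{"name": "move_arm", "arguments": {"series": [{"grip":1,"xyz":[-176,277,0],"angular":[0,0,0.13]},{"grip":1,"xyz":[-176,277,0],"angular":[0,0,0.13]},{"grip":1,"xyz":[-176,277,0],"angular":[0,0,0.13]},{"grip":1,"xyz":[-176,277,0],"angular":[0,0,0.13]},{"grip":1,"xyz":[-176,277,0],"angular":[0,0,0.13]},{"grip":1,"xyz":[-176,277,0],"angular":[0,0,0.13]},{"grip":1,"xyz":[-176,277,0],"angular":[0,0,0.13]},{"grip":1,"xyz":[-176,277,0],"angular":[0,0,0.13]},{"grip":1,"xyz":[-176,277,0],"angular":[0,0,0.13]},{"grip":1,"xyz":[-176,277,0],"angular":[0,0,0.13]}]}}

```text
time_s: 2.05
tcp_pos: [0.4441, -0.005, 0.3504]
ee_rot: [[-1.0, 0.001, -0.001], [0.001, 1.0, -0.0], [0.001, -0.0, -1.0]]
wrist_force: [-0.7, -1.1, 0.1]
gripper_width: 0.998
gripper_force: 0.0
```

Run:
```python
from h import *
s=r.sense();print(s["time_s"],s["tcp_pos"],s["joints"].round(0),s["ee_rot"].round(3),s["wrist_force"])
img,K,T=cam("wrist");save("w1",img,1.4)
m=blue(img)
# hubs: whitish, small
h=cv2.cvtColor(img,cv2.COLOR_RGB2HSV)
for ce,a,l in blobs(cv2.inRange(h,(0,0,120),(179,60,255)),60):
    if a<3000:
        rc=cv2.minAreaRect(np.argwhere(l)[:,::-1].astype(np.float32));print(np.round(rc[0]),np.round(rc[1]),rc[2],a,ray(K,T,rc[0],.02).round(3))
```

```text
2.05 [ 0.44405254 -0.00498081  0.35039227] [  20.    0.  -13.    0.  -77. -111.] [[-1.     0.001 -0.001]
 [ 0.001  1.    -0.   ]
 [ 0.001 -0.    -1.   ]] [-0.72445515 -1.14942166  0.12576424]
[402. 408.] [ 7. 19.] 90.0 149 [0.902 0.232 0.02 ]
```

View pics/w1.png

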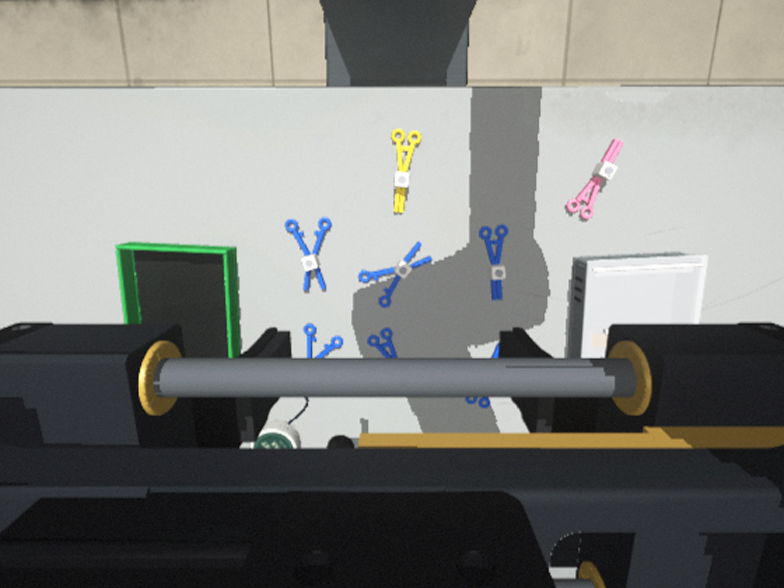

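The wrist view looks back towards the robot. Three blue hubs show clearly at about (310,263) open, (403,270) open and (498,272) shut. The part beyond the gripper bar is hidden, so a look needs the TCP set past the object. I go past the case for a close look at the cover.

Run:
```python
from h import *
print(go([.63,.27,.30],94))
```

```text
[array([-186.,  276.,   50.]), np.float64(-0.07), ('j6', np.float64(-111.0), 'dyaw', 4), ('tilt', array([-0.,  0.]))]
```

Emit:
{"name": "move_arm", "arguments": {"series": [{"grip":1,"xyz":[-186,276,50],"angular":[0,0,-0.07]},{"grip":1,"xyz":[-186,276,50],"angular":[0,0,-0.07]},{"grip":1,"xyz":[-186,276,50],"angular":[0,0,-0.07]},{"grip":1,"xyz":[-186,276,50],"angular":[0,0,-0.07]},{"grip":1,"xyz":[-186,276,50],"angular":[0,0,-0.07]},{"grip":1,"xyz":[-186,276,50],"angular":[0,0,-0.07]},{"grip":1,"xyz":[-186,276,50],"angular":[0,0,-0.07]},{"grip":1,"xyz":[-186,276,50],"angular":[0,0,-0.07]},{"grip":1,"xyz":[-186,276,50],"angular":[0,0,-0.07]},{"grip":1,"xyz":[-186,276,50],"angular":[0,0,-0.07]}]}}

```text
time_s: 3.1
tcp_pos: [0.6304, 0.2702, 0.3015]
ee_rot: [[-0.998, -0.068, 0.001], [-0.068, 0.998, 0.0], [-0.001, 0.0, -1.0]]
wrist_force: [-0.5, 0.1, 0.7]
gripper_width: 0.997
gripper_force: 0.0
```

Run:
```python
from h import *
s=r.sense();print(s["tcp_pos"],s["joints"].round(0),s["ee_rot"].round(3))
img,K,T=cam("wrist");save("w2",img,1.4);np.savez("w2.npz",K=K,T=T)
h=cv2.cvtColor(img,cv2.COLOR_RGB2HSV)
for ce,a,l in blobs(cv2.inRange(h,(4,150,80),(18,255,255)),30):
    rc=cv2.minAreaRect(np.argwhere(l)[:,::-1].astype(np.float32));print(np.round(rc[0]),np.round(rc[1]),rc[2],a,ray(K,T,rc[0],.076).round(3))
```

```text
[0.63043049 0.27016565 0.30148164] [  37.   27.   15.    0.  -79. -123.] [[-0.998 -0.068  0.001]
 [-0.068  0.998  0.   ]
 [-0.001  0.    -1.   ]]
[272. 120.] [19.  4.] 90.0 98 [0.549 0.255 0.076]
[308. 122.] [ 6. 19.] 3.5763344764709473 111 [0.547 0.297 0.076]
```

View pics/w2.png

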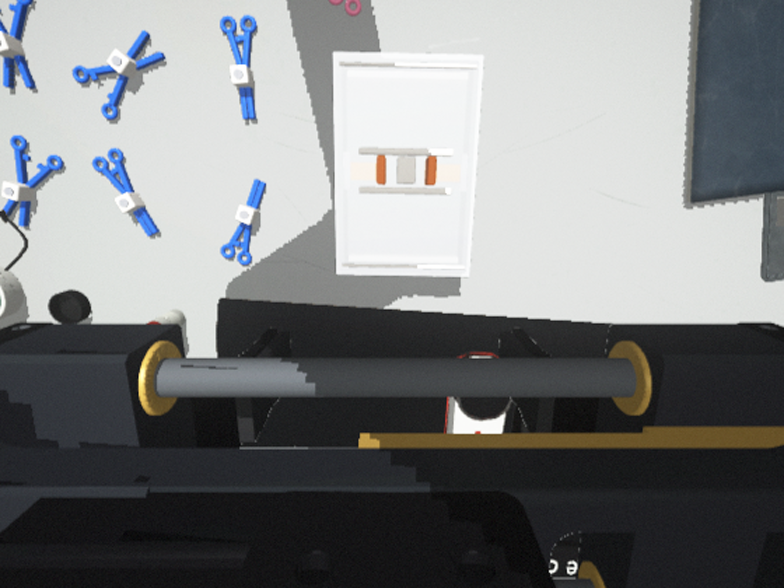

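The cover's corners are at (333,52), (483,54), (470,276) and (337,274), with the tabs at (381,170) and (431,170). The table to the right is free up to a dark sheet at 690. All six hubs are visible.

Run:
```python
from h import *
d=np.load("w2.npz");K,T=d["K"],d["T"]
W=np.array([ray(K,T,np.array(p)/1.4,.044) for p in((333,52),(483,54),(470,276),(337,274))]);print(W.round(3),W.mean(0))
for a,b in((0,3),(1,2)):
    v=W[b]-W[a];print(np.degrees(np.arctan2(v[1],v[0])))
for a,b in((0,1),(3,2)):
    v=W[b]-W[a];print(np.degrees(np.arctan2(v[1],v[0])))
print("dark sheet",ray(K,T,np.array((690,150))/1.4,0))
for n,p in dict(F=(8,45),E=(122,62),D=(239,75),C=(15,190),B=(130,202),A=(246,213)).items():print(n,ray(K,T,np.array(p)/1.4,.018).round(3))
print(go([.547,.275,.12],94))
```

```text
[[0.455 0.207 0.044]
 [0.448 0.336 0.044]
 [0.642 0.347 0.044]
 [0.649 0.217 0.044]] [0.54837596 0.27673684 0.044     ]
2.8995644039890016
3.1766900385450065
93.1845340206431
92.97350724367327
dark sheet [0.5071894  0.56147983 0.        ]
F [ 0.462 -0.091  0.018]
E [0.469 0.011 0.018]
D [0.473 0.117 0.018]
C [ 0.591 -0.105  0.018]
B [0.595 0.007 0.018]
A [0.598 0.121 0.018]
[array([ 83.,  10., 182.]), np.float64(-0.0), ('j6', np.float64(-123.0), 'dyaw', 0), ('tilt', array([ 0.001, -0.001]))]
```

Emit:
{"name": "move_arm", "arguments": {"series": [{"grip":1,"xyz":[82,11,150],"angular":[0,0,0.015]},{"grip":1,"xyz":[82,11,150],"angular":[0,0,0.015]},{"grip":1,"xyz":[82,11,150],"angular":[0,0,0.015]},{"grip":1,"xyz":[82,11,180],"angular":[0,0,0.015]},{"grip":1,"xyz":[82,11,180],"angular":[0,0,0.015]},{"grip":1,"xyz":[82,11,200],"angular":[0,0,0.015]},{"grip":1,"xyz":[82,11,215],"angular":[0,0,0.015]},{"grip":1,"xyz":[82,11,226],"angular":[0,0,0.015]},{"grip":1,"xyz":[82,11,226],"angular":[0,0,0.015]}]}}

```text
time_s: 4.05
tcp_pos: [0.5487, 0.2768, 0.0753]
ee_rot: [[-0.999, -0.054, 0.001], [-0.054, 0.999, 0.0], [-0.001, 0.0, -1.0]]
wrist_force: [-0.6, -0.4, -0.6]
gripper_width: 1.006
gripper_force: 0.0
```

Emit:
{"name": "move_arm", "arguments": {"series": [{"grip":0.3,"xyz":[0,0,0],"angular":[0,0,0]},{"grip":0.3,"xyz":[0,0,0],"angular":[0,0,0]},{"grip":0.3,"xyz":[0,0,0],"angular":[0,0,0]},{"grip":0.3,"xyz":[0,0,0],"angular":[0,0,0]},{"grip":0.3,"xyz":[0,0,0],"angular":[0,0,0]},{"grip":0.3,"xyz":[0,0,0],"angular":[0,0,0]},{"grip":0.3,"xyz":[0,0,0],"angular":[0,0,0]},{"grip":0.3,"xyz":[0,0,0],"angular":[0,0,0]},{"grip":0.3,"xyz":[0,0,0],"angular":[0,0,0]},{"grip":0.3,"xyz":[0,0,0],"angular":[0,0,0]}]}}

```text
time_s: 5.05
tcp_pos: [0.5479, 0.277, 0.075]
ee_rot: [[-0.998, -0.055, 0.0], [-0.055, 0.998, -0.0], [-0.0, -0.0, -1.0]]
wrist_force: [-0.4, -2.1, 5.0]
gripper_width: 0.38
gripper_force: 30.0
```

Emit:
{"name": "move_arm", "arguments": {"series": [{"grip":0.2,"xyz":[0,0,-8],"angular":[0,0,0]},{"grip":0.2,"xyz":[0,0,-16],"angular":[0,0,0]},{"grip":0.2,"xyz":[0,0,-26],"angular":[0,0,0]},{"grip":0.2,"xyz":[0,0,-36],"angular":[0,0,0]},{"grip":0.2,"xyz":[0,0,-36],"angular":[0,0,0]}]}}

```text
time_s: 5.55
tcp_pos: [0.5489, 0.2779, 0.1127]
ee_rot: [[-0.998, -0.055, 0.003], [-0.055, 0.998, 0.002], [-0.003, 0.002, -1.0]]
wrist_force: [-0.5, -0.1, -2.5]
gripper_width: 0.375
gripper_force: 30.0
```

Run:
```python
from h import *
s=r.sense();print(s["time_s"],s["tcp_pos"],s["gripper_width"],s["gripper_force"],s["wrist_force"])
img,K,T=cam("side");save("s1",img[180:360,60:360],2.6)
```

```text
5.55 [0.54892775 0.27793318 0.11266602] 0.3750955147016523 29.999582927084703 [-0.46266484 -0.06482348 -2.53083981]
```

View pics/s1.png

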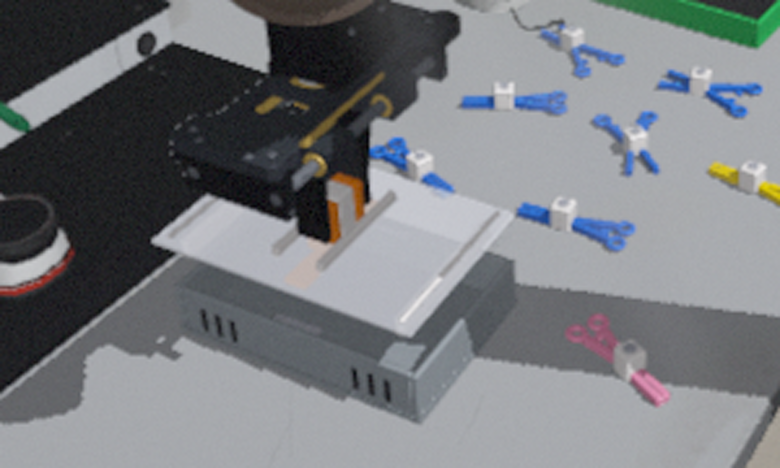

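The side view shows the cover lifted level, well clear of the case. I carry it sideways and set it down.

Emit:
{"name": "move_arm", "arguments": {"series": [{"grip":0.2,"xyz":[0,20,0],"angular":[0,0,0]},{"grip":0.2,"xyz":[0,50,0],"angular":[0,0,0]},{"grip":0.2,"xyz":[0,85,0],"angular":[0,0,0]},{"grip":0.2,"xyz":[0,120,0],"angular":[0,0,0]},{"grip":0.2,"xyz":[0,152,0],"angular":[0,0,0]},{"grip":0.2,"xyz":[0,152,10],"angular":[0,0,0]},{"grip":0.2,"xyz":[0,152,35],"angular":[0,0,0]},{"grip":0.2,"xyz":[0,152,52],"angular":[0,0,0]},{"grip":0.2,"xyz":[0,152,60],"angular":[0,0,0]},{"grip":0.2,"xyz":[0,152,62],"angular":[0,0,0]}]}}

```text
time_s: 6.6
tcp_pos: [0.5389, 0.4285, 0.049]
ee_rot: [[-0.998, -0.055, -0.001], [-0.055, 0.998, -0.002], [0.002, -0.002, -1.0]]
wrist_force: [-5.7, -2.9, 9.6]
gripper_width: 0.38
gripper_force: 30.0
```

Emit:
{"name": "move_arm", "arguments": {"series": [{"grip":0.2,"xyz":[0,0,1],"angular":[0,0,0]},{"grip":0.2,"xyz":[0,0,1],"angular":[0,0,0]},{"grip":1,"xyz":[0,0,1],"angular":[0,0,0]},{"grip":1,"xyz":[0,0,1],"angular":[0,0,0]},{"grip":1,"xyz":[0,0,1],"angular":[0,0,0]},{"grip":1,"xyz":[0,0,1],"angular":[0,0,0]},{"grip":1,"xyz":[0,0,1],"angular":[0,0,0]},{"grip":1,"xyz":[0,0,1],"angular":[0,0,0]}]}}

```text
time_s: 7.4
tcp_pos: [0.5398, 0.4288, 0.047]
ee_rot: [[-0.999, -0.055, 0.0], [-0.055, 0.999, -0.0], [-0.0, -0.0, -1.0]]
wrist_force: [-0.6, -0.3, 0.4]
gripper_width: 0.841
gripper_force: 0.0
```

Emit:
{"name": "move_arm", "arguments": {"series": [{"grip":1,"xyz":[0,0,-30],"angular":[0,0,0]},{"grip":1,"xyz":[0,0,-80],"angular":[0,0,0]},{"grip":1,"xyz":[0,0,-130],"angular":[0,0,0]},{"grip":1,"xyz":[0,-50,-180],"angular":[0,0,0]},{"grip":1,"xyz":[0,-100,-200],"angular":[0,0,0]},{"grip":1,"xyz":[0,-150,-200],"angular":[0,0,0]},{"grip":1,"xyz":[-40,-190,-210],"angular":[0,0,0]},{"grip":1,"xyz":[-80,-200,-230],"angular":[0,0,0]},{"grip":1,"xyz":[-80,-200,-230],"angular":[0,0,0]}]}}

```text
time_s: 8.3
tcp_pos: [0.6337, 0.2307, 0.2795]
ee_rot: [[-0.999, -0.051, 0.004], [-0.051, 0.999, 0.001], [-0.004, 0.001, -1.0]]
wrist_force: [-0.2, 0.9, -0.4]
gripper_width: 0.998
gripper_force: 0.0
```

Run:
```python
from h import *
s=r.sense();print(s["time_s"],s["tcp_pos"],s["joints"].round(0),s["ee_rot"].round(3))
img,K,T=cam("wrist");save("w3",img[:290],1.4);np.savez("w3.npz",K=K,T=T)
```

```text
8.3 [0.63374787 0.23074219 0.27948327] [  34.   26.   11.    0.  -75. -121.] [[-0.999 -0.051  0.004]
 [-0.051  0.999  0.001]
 [-0.004  0.001 -1.   ]]
```

View pics/w3.png

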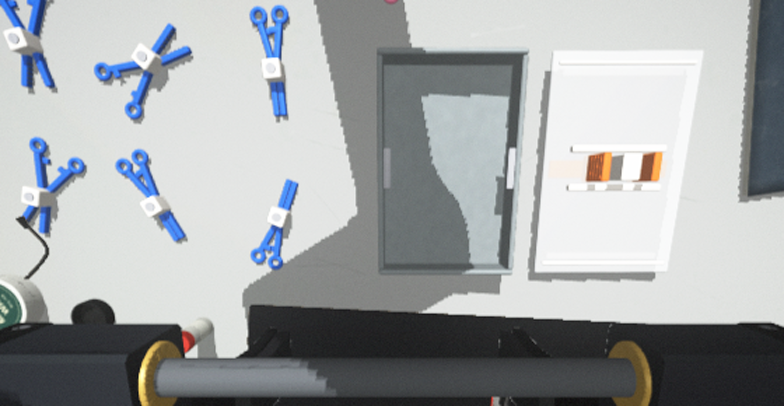

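The cover lies flat beside the empty case. Hubs in this picture are A(279,216), B(155,206) and D(272,68), all shut, and C(38,195), E(145,57) and F(22,38), all open, with jaw tips and loops readable. I work out positions and headings from those.

Run:
```python
from h import *
d=np.load("w3.npz");K,T=d["K"],d["T"]
P=dict(A=((279,216),(291,181),(259,255),(275,262)),B=((155,206),(182,240),(124,166),(140,156)),D=((272,68),(281,116),(257,15),(281,14)),
C=((38,195),(45,232),(38,145),(77,165)),F=((22,38),(50,85),(40,0)),E=((145,57),(173,28),(188,50),(105,72),(134,110)))
for n,p in P.items():
    h=ray(K,T,np.array(p[0])/1.4,.02)
    o=[]
    for q in p[1:]:
        v=(ray(K,T,np.array(q)/1.4,.005)-h)[:2];o.append((round(np.degrees(np.arctan2(v[1],v[0]))),round(1000*np.hypot(*v))))
    print(n,h.round(4),o)
```

```text
A [0.5992 0.122  0.02  ] [(166, 33), (-31, 48), (-11, 48)]
B [0.5958 0.0061 0.02  ] [(25, 36), (-135, 49), (-158, 48)]
D [0.4729 0.1184 0.02  ] [(5, 36), (-160, 48), (174, 47)]
C [ 0.5912 -0.1016  0.02  ] [(-18, 38), (-174, 45), (135, 41)]
F [ 0.4605 -0.0936  0.02  ] [(11, 34), (166, 35)]
E [0.4698 0.0095 0.02  ] [(146, 34), (110, 32), (-77, 47), (-29, 47)]
```

```bash
cat >> h.py <<'E'
HUB=dict(A=(.599,.122,161),B=(.596,.006,31),D=(.473,.118,6.5),C=(.591,-.102,-11),E=(.470,.0095,141),F=(.4605,-.0925,12))
PLACE=dict(F=("case",-48,4.5),E=("case",5,9),C=("case",58,13.5),A=("tray",-58,9),B=("tray",-19,9),D=("tray",20,9))
FR=dict(case=(.548,.276,3),tray=(.535,-.260,-3))
GY=dict(F=102,C=79,E=231,A=251,B=121,D=96.5)
def place(n):
    f,x,y=PLACE[n];cx,cy,a=FR[f];c,s=np.cos(np.radians(a)),np.sin(np.radians(a))
    return np.array([cx+c*x/1e3-s*y/1e3,cy+s*x/1e3+c*y/1e3]),180+a
def plan(xy,z,yaw):
    s=r.sense();E=s["ee_rot"];cur=np.degrees(np.arctan2(E[1,1],E[0,1]))
    base=s["joints"][0]+s["joints"][5]+180;cur+=360*round((base-cur)/360)
    print('t',round(s["time_s"],1),'tcp',s["tcp_pos"].round(3),'w',round(s["gripper_width"],3),'yaw',round(cur,1),'shift',(E.T@(np.r_[xy,z]-s["tcp_pos"])*1000).round(),'turn',round(-np.radians(yaw-cur),3))
def check(names):
    img,K,T=cam("top");m=blue(img);h=cv2.cvtColor(img,cv2.COLOR_RGB2HSV)
    for n in names:
        u,v=pix(K,T,(*HUB[n][:2],.005));ys,xs=np.nonzero(m[int(v)-26:int(v)+27,int(u)-26:int(u)+27]);print(n,len(xs),(xs.mean()-26).round(1),(ys.mean()-26).round(1),end=' | ')
    print()
E
python3 - <<'E'
from h import *
check("ABCDEF")
img,K,T=cam("side");print('cup side',ray(K,T,(276,160),0).round(3))
plan(HUB["F"][:2],.12,GY["F"])
for n in "FECABD":print(n,place(n))
E
```

```text
A 198 5.9 -6.8 | B 216 7.7 8.2 | C 191 0.2 8.1 | D 224 1.7 10.6 | E 217 8.5 -2.9 | F 246 1.8 7.3 | 
cup side [ 0.698 -0.28   0.   ]
t 8.4 tcp [0.631 0.233 0.277] w 0.998 yaw 93.0 shift [ 187. -316.  157.] turn -0.157
F (array([0.49983027, 0.27798171]), 183)
E (array([0.55252212, 0.28524935]), 183)
C (array([0.60521398, 0.29251698]), 183)
A (array([ 0.47755051, -0.24797685]), 177)
B (array([ 0.51649706, -0.25001795]), 177)
D (array([ 0.55544361, -0.25205905]), 177)
```

Emit:
{"name": "move_arm", "arguments": {"series": [{"grip":0.6,"xyz":[187,-316,157],"angular":[0,0,-0.157]},{"grip":0.6,"xyz":[187,-316,157],"angular":[0,0,-0.157]},{"grip":0.6,"xyz":[187,-316,157],"angular":[0,0,-0.157]},{"grip":0.6,"xyz":[187,-316,157],"angular":[0,0,-0.157]},{"grip":0.6,"xyz":[187,-316,157],"angular":[0,0,-0.157]},{"grip":0.6,"xyz":[187,-316,157],"angular":[0,0,-0.157]},{"grip":0.6,"xyz":[187,-316,157],"angular":[0,0,-0.157]},{"grip":0.6,"xyz":[187,-316,157],"angular":[0,0,-0.157]},{"grip":0.6,"xyz":[187,-316,157],"angular":[0,0,-0.157]},{"grip":0.6,"xyz":[187,-316,157],"angular":[0,0,-0.157]}]}}

```text
time_s: 9.45
tcp_pos: [0.4598, -0.0924, 0.1201]
ee_rot: [[-0.978, -0.21, -0.001], [-0.21, 0.978, -0.0], [0.001, 0.0, -1.0]]
wrist_force: [-0.0, 0.5, 0.4]
gripper_width: 0.599
gripper_force: 0.0
```

Emit:
{"name": "move_arm", "arguments": {"series": [{"grip":0.6,"xyz":[0,0,20],"angular":[0,0,0]},{"grip":0.6,"xyz":[0,0,50],"angular":[0,0,0]},{"grip":0.6,"xyz":[0,0,72],"angular":[0,0,0]},{"grip":0.6,"xyz":[0,0,83],"angular":[0,0,0]},{"grip":0.6,"xyz":[0,0,83],"angular":[0,0,0]},{"grip":0,"xyz":[0,0,83],"angular":[0,0,0]},{"grip":0,"xyz":[0,0,83],"angular":[0,0,0]},{"grip":0,"xyz":[0,0,83],"angular":[0,0,0]},{"grip":0,"xyz":[0,0,83],"angular":[0,0,0]},{"grip":0,"xyz":[0,0,83],"angular":[0,0,0]}]}}

```text
time_s: 10.45
tcp_pos: [0.4613, -0.0923, 0.0381]
ee_rot: [[-0.978, -0.21, 0.001], [-0.21, 0.978, 0.0], [-0.001, -0.0, -1.0]]
wrist_force: [0.2, 0.1, 0.3]
gripper_width: 0.231
gripper_force: 0.2
```

Emit:
{"name": "move_arm", "arguments": {"series": [{"grip":0,"xyz":[0,0,0],"angular":[0,0,0]},{"grip":0,"xyz":[0,0,0],"angular":[0,0,0]},{"grip":0,"xyz":[0,0,-15],"angular":[0,0,0]},{"grip":0,"xyz":[0,0,-40],"angular":[0,0,0]},{"grip":0,"xyz":[0,0,-70],"angular":[0,0,0]},{"grip":0,"xyz":[0,0,-85],"angular":[0,0,0]},{"grip":0,"xyz":[0,0,-85],"angular":[0,0,0]}]}}

```text
time_s: 11.15
tcp_pos: [0.4623, -0.0921, 0.1244]
ee_rot: [[-0.978, -0.21, 0.005], [-0.21, 0.978, 0.001], [-0.005, -0.0, -1.0]]
wrist_force: [0.3, 0.2, -1.4]
gripper_width: 0.175
gripper_force: 29.5
```

Run:
```python
from h import *
p,y=place("F");plan(p,.12,y)
img,K,T=cam("side");u,v=pix(K,T,r.sense()["tcp_pos"]).astype(int);print(u,v)
save("s2",img[max(v-70,0):v+110,max(u-120,0):u+120],3)
```

```text
t 11.2 tcp [ 0.462 -0.092  0.124] w 0.175 yaw 102.1 shift [-115.  354.    5.] turn -1.411
328 167
```

View pics/s2.png

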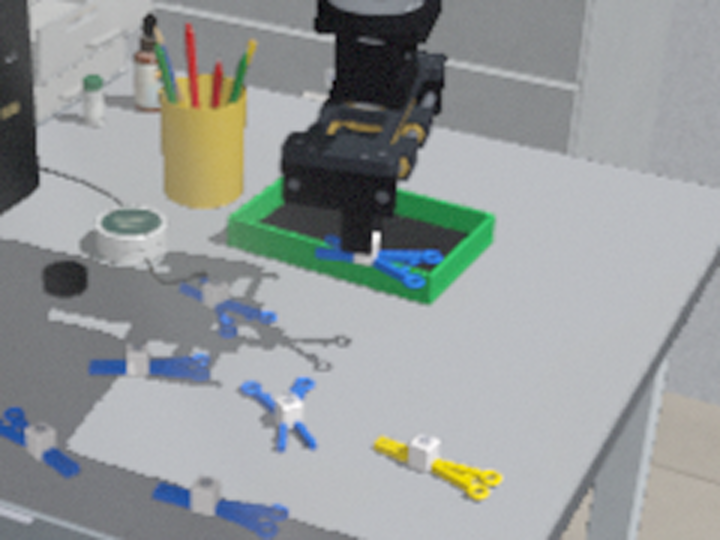

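Clamp F is held, still open, 15 mm grip. Now I take it to the case.

Emit:
{"name": "move_arm", "arguments": {"series": [{"grip":0,"xyz":[-30,50,4],"angular":[0,0,-0.14]},{"grip":0,"xyz":[-45,95,4],"angular":[0,0,-0.28]},{"grip":0,"xyz":[-60,140,4],"angular":[0,0,-0.42]},{"grip":0,"xyz":[-75,185,4],"angular":[0,0,-0.56]},{"grip":0,"xyz":[-90,230,4],"angular":[0,0,-0.7]},{"grip":0,"xyz":[-100,275,4],"angular":[0,0,-0.85]},{"grip":0,"xyz":[-110,315,4],"angular":[0,0,-0.99]},{"grip":0,"xyz":[-115,345,4],"angular":[0,0,-1.13]},{"grip":0,"xyz":[-115,354,4],"angular":[0,0,-1.27]},{"grip":0,"xyz":[-115,354,4],"angular":[0,0,-1.411]}]}}

```text
time_s: 12.2
tcp_pos: [0.4978, 0.2793, 0.116]
ee_rot: [[0.06, -0.998, -0.003], [-0.998, -0.06, -0.002], [0.002, 0.003, -1.0]]
wrist_force: [-0.2, -0.4, -0.1]
gripper_width: 0.176
gripper_force: 29.5
```

Run:
```python
from h import *
p,y=place("F");plan(p,.044,y)
```

```text
t 12.2 tcp [0.498 0.279 0.116] w 0.176 yaw 183.4 shift [ 1. -2. 72.] turn 0.008
```

Emit:
{"name": "move_arm", "arguments": {"series": [{"grip":0,"xyz":[1,-2,0],"angular":[0,0,0]},{"grip":0,"xyz":[1,-2,25],"angular":[0,0,0]},{"grip":0,"xyz":[1,-2,50],"angular":[0,0,0]},{"grip":0,"xyz":[1,-2,66],"angular":[0,0,0]},{"grip":0,"xyz":[1,-2,72],"angular":[0,0,0]},{"grip":0,"xyz":[1,-2,72],"angular":[0,0,0]},{"grip":0.35,"xyz":[1,-2,72],"angular":[0,0,0]},{"grip":0.35,"xyz":[1,-2,72],"angular":[0,0,0]},{"grip":0.35,"xyz":[1,-2,72],"angular":[0,0,0]},{"grip":0.35,"xyz":[1,-2,72],"angular":[0,0,0]}]}}

```text
time_s: 13.2
tcp_pos: [0.5013, 0.2775, 0.0473]
ee_rot: [[0.052, -0.999, 0.001], [-0.999, -0.052, 0.001], [-0.001, -0.001, -1.0]]
wrist_force: [0.1, -0.0, -0.2]
gripper_width: 0.34
gripper_force: 0.0
```

Emit:
{"name": "move_arm", "arguments": {"series": [{"grip":0.35,"xyz":[0,0,-20],"angular":[0,0,0]},{"grip":0.35,"xyz":[0,0,-50],"angular":[0,0,0]},{"grip":0.35,"xyz":[0,0,-80],"angular":[0,0,0]},{"grip":0.5,"xyz":[0,0,-80],"angular":[0,0,0]}]}}

```text
time_s: 13.6
tcp_pos: [0.5034, 0.2791, 0.1316]
ee_rot: [[0.053, -0.999, 0.008], [-0.999, -0.053, 0.006], [-0.006, -0.008, -1.0]]
wrist_force: [0.9, 0.5, -0.3]
gripper_width: 0.388
gripper_force: 0.0
```

Run:
```python
from h import *
check("ABCDE")
plan(HUB["E"][:2],.12,GY["E"])
```

```text
A 195 5.9 -6.7 | B 214 7.6 8.2 | C 187 0.0 8.1 | D 221 1.7 10.7 | E 216 8.5 -2.8 | 
t 13.7 tcp [0.502 0.278 0.129] w 0.417 yaw 183.0 shift [267.  46.   8.] turn -0.838
```

Emit:
{"name": "move_arm", "arguments": {"series": [{"grip":0.6,"xyz":[45,8,2],"angular":[0,0,-0.14]},{"grip":0.6,"xyz":[90,16,4],"angular":[0,0,-0.28]},{"grip":0.6,"xyz":[135,24,6],"angular":[0,0,-0.42]},{"grip":0.6,"xyz":[180,32,8],"angular":[0,0,-0.56]},{"grip":0.6,"xyz":[225,40,8],"angular":[0,0,-0.7]},{"grip":0.6,"xyz":[267,46,8],"angular":[0,0,-0.838]},{"grip":0.6,"xyz":[267,46,8],"angular":[0,0,-0.838]},{"grip":0.6,"xyz":[267,46,8],"angular":[0,0,-0.838]}]}}

```text
time_s: 14.45
tcp_pos: [0.4685, 0.0072, 0.118]
ee_rot: [[0.775, -0.632, -0.001], [-0.632, -0.775, -0.0], [-0.001, 0.001, -1.0]]
wrist_force: [-0.4, 0.7, -1.0]
gripper_width: 0.6
gripper_force: 0.0
```

Emit:
{"name": "move_arm", "arguments": {"series": [{"grip":0.6,"xyz":[0,0,20],"angular":[0,0,0]},{"grip":0.6,"xyz":[0,0,50],"angular":[0,0,0]},{"grip":0.6,"xyz":[0,0,72],"angular":[0,0,0]},{"grip":0.6,"xyz":[0,0,84],"angular":[0,0,0]},{"grip":0.6,"xyz":[0,0,84],"angular":[0,0,0]},{"grip":0,"xyz":[0,0,84],"angular":[0,0,0]},{"grip":0,"xyz":[0,0,84],"angular":[0,0,0]},{"grip":0,"xyz":[0,0,84],"angular":[0,0,0]},{"grip":0,"xyz":[0,0,84],"angular":[0,0,0]},{"grip":0,"xyz":[0,0,84],"angular":[0,0,0]}]}}

```text
time_s: 15.45
tcp_pos: [0.4692, 0.0082, 0.035]
ee_rot: [[0.777, -0.63, 0.001], [-0.63, -0.777, 0.0], [0.0, -0.001, -1.0]]
wrist_force: [-0.7, 0.1, 0.4]
gripper_width: 0.228
gripper_force: 0.1
```

Emit:
{"name": "move_arm", "arguments": {"series": [{"grip":0,"xyz":[0,0,0],"angular":[0,0,0]},{"grip":0,"xyz":[0,0,0],"angular":[0,0,0]},{"grip":0,"xyz":[0,0,-15],"angular":[0,0,0]},{"grip":0,"xyz":[0,0,-40],"angular":[0,0,0]},{"grip":0,"xyz":[0,0,-70],"angular":[0,0,0]},{"grip":0,"xyz":[0,0,-85],"angular":[0,0,0]},{"grip":0,"xyz":[0,0,-85],"angular":[0,0,0]}]}}

```text
time_s: 16.15
tcp_pos: [0.4705, 0.0086, 0.1216]
ee_rot: [[0.777, -0.629, 0.005], [-0.629, -0.777, 0.002], [0.003, -0.005, -1.0]]
wrist_force: [0.4, -0.8, -0.2]
gripper_width: 0.181
gripper_force: 30.0
```

Run:
```python
from h import *
p,y=place("E");plan(p,.12,y)
```

```text
t 16.1 tcp [0.47  0.009 0.122] w 0.181 yaw 231.0 shift [-110. -267.    3.] turn 0.838
```

Emit:
{"name": "move_arm", "arguments": {"series": [{"grip":0,"xyz":[-15,-40,3],"angular":[0,0,0.1]},{"grip":0,"xyz":[-33,-80,3],"angular":[0,0,0.22]},{"grip":0,"xyz":[-50,-122,3],"angular":[0,0,0.36]},{"grip":0,"xyz":[-68,-165,3],"angular":[0,0,0.5]},{"grip":0,"xyz":[-86,-208,3],"angular":[0,0,0.64]},{"grip":0,"xyz":[-102,-246,3],"angular":[0,0,0.76]},{"grip":0,"xyz":[-110,-267,3],"angular":[0,0,0.838]},{"grip":0,"xyz":[-110,-267,3],"angular":[0,0,0.838]},{"grip":0,"xyz":[-110,-267,3],"angular":[0,0,0.838]}]}}

```text
time_s: 17.05
tcp_pos: [0.5506, 0.2844, 0.1145]
ee_rot: [[0.053, -0.999, -0.003], [-0.999, -0.053, -0.002], [0.002, 0.003, -1.0]]
wrist_force: [-0.2, -0.3, -0.6]
gripper_width: 0.178
gripper_force: 30.0
```

Run:
```python
from h import *
p,y=place("E");plan(p,.041,y)
img,K,T=cam("wrist");save("w4",img[:290],1.4)
```

```text
t 17.1 tcp [0.551 0.284 0.114] w 0.178 yaw 183.0 shift [-1. -2. 73.] turn 0.001
```

View pics/w4.png

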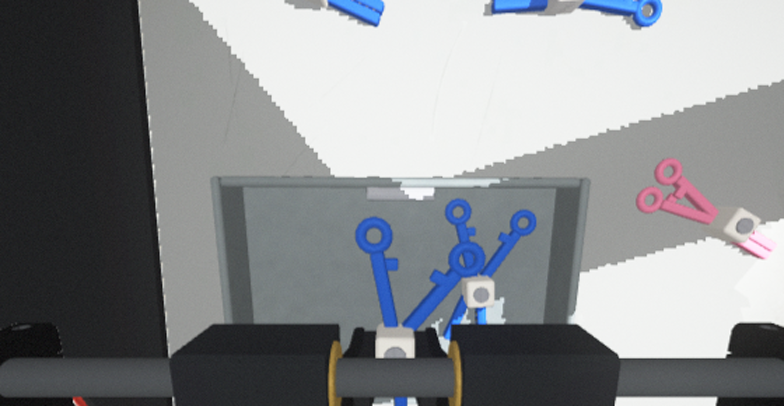

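The case holds F, hub at (480,293), with its loops at (457,212) and (523,222). E hangs in place; I shift it 3 mm further from F before lowering, for loop clearance.

Emit:
{"name": "move_arm", "arguments": {"series": [{"grip":0,"xyz":[-4,-5,0],"angular":[0,0,0]},{"grip":0,"xyz":[-4,-5,25],"angular":[0,0,0]},{"grip":0,"xyz":[-4,-5,50],"angular":[0,0,0]},{"grip":0,"xyz":[-4,-5,66],"angular":[0,0,0]},{"grip":0,"xyz":[-4,-5,75],"angular":[0,0,0]},{"grip":0,"xyz":[-4,-5,75],"angular":[0,0,0]},{"grip":0.35,"xyz":[-4,-5,75],"angular":[0,0,0]},{"grip":0.35,"xyz":[-4,-5,75],"angular":[0,0,0]},{"grip":0.35,"xyz":[-4,-5,75],"angular":[0,0,0]},{"grip":0.35,"xyz":[-4,-5,75],"angular":[0,0,0]}]}}

```text
time_s: 18.1
tcp_pos: [0.5566, 0.2893, 0.0422]
ee_rot: [[0.052, -0.999, 0.001], [-0.999, -0.052, 0.001], [-0.001, -0.001, -1.0]]
wrist_force: [-0.9, -0.7, 0.7]
gripper_width: 0.337
gripper_force: 0.0
```

Emit:
{"name": "move_arm", "arguments": {"series": [{"grip":0.35,"xyz":[0,0,-20],"angular":[0,0,0]},{"grip":0.35,"xyz":[0,0,-50],"angular":[0,0,0]},{"grip":0.35,"xyz":[0,0,-80],"angular":[0,0,0]},{"grip":0.5,"xyz":[0,0,-80],"angular":[0,0,0]}]}}

```text
time_s: 18.5
tcp_pos: [0.5589, 0.2909, 0.1269]
ee_rot: [[0.053, -0.999, 0.009], [-0.999, -0.053, 0.006], [-0.005, -0.009, -1.0]]
wrist_force: [0.7, -0.0, -0.7]
gripper_width: 0.385
gripper_force: 0.0
```

```bash
sed -i 's/C=("case",58,13.5)/C=("case",62,16)/' h.py
python3 - <<'E'
from h import *
check("ABCD")
plan(HUB["C"][:2],.12,GY["C"])
E
```

```text
A 201 6.0 -6.9 | B 215 7.7 8.3 | C 186 0.1 8.0 | D 222 1.7 10.7 | 
t 18.6 tcp [0.557 0.29  0.124] w 0.418 yaw 183.0 shift [393. -13.   3.] turn 1.815
```

Emit:
{"name": "move_arm", "arguments": {"series": [{"grip":0.6,"xyz":[40,-1,3],"angular":[0,0,0.14]},{"grip":0.6,"xyz":[80,-2,3],"angular":[0,0,0.28]},{"grip":0.6,"xyz":[120,-4,3],"angular":[0,0,0.42]},{"grip":0.6,"xyz":[160,-5,3],"angular":[0,0,0.56]},{"grip":0.6,"xyz":[200,-6,3],"angular":[0,0,0.7]},{"grip":0.6,"xyz":[240,-8,3],"angular":[0,0,0.84]},{"grip":0.6,"xyz":[280,-9,3],"angular":[0,0,0.98]},{"grip":0.6,"xyz":[320,-10,3],"angular":[0,0,1.12]},{"grip":0.6,"xyz":[360,-12,3],"angular":[0,0,1.26]},{"grip":0.6,"xyz":[393,-13,3],"angular":[0,0,1.4]}]}}

```text
time_s: 19.55
tcp_pos: [0.589, -0.1047, 0.1174]
ee_rot: [[-0.977, -0.214, -0.002], [-0.214, 0.977, 0.0], [0.002, 0.0, -1.0]]
wrist_force: [0.1, 0.7, -0.2]
gripper_width: 0.599
gripper_force: 0.0
```

Emit:
{"name": "move_arm", "arguments": {"series": [{"grip":0.6,"xyz":[0,0,0],"angular":[0,0,0.14]},{"grip":0.6,"xyz":[0,0,0],"angular":[0,0,0.28]},{"grip":0.6,"xyz":[0,0,0],"angular":[0,0,0.415]},{"grip":0.6,"xyz":[0,0,0],"angular":[0,0,0.415]},{"grip":0.6,"xyz":[0,0,0],"angular":[0,0,0.415]}]}}

```text
time_s: 20.05
tcp_pos: [0.5893, -0.1027, 0.1178]
ee_rot: [[-0.982, 0.188, -0.001], [0.188, 0.982, 0.0], [0.001, -0.0, -1.0]]
wrist_force: [-0.0, 0.5, -0.2]
gripper_width: 0.598
gripper_force: 0.0
```

Run:
```python
from h import *
plan(HUB["C"][:2],.035,GY["C"])
```

```text
t 20.1 tcp [ 0.589 -0.103  0.118] w 0.598 yaw 79.1 shift [-2.  1. 83.] turn 0.003
```

Emit:
{"name": "move_arm", "arguments": {"series": [{"grip":0.6,"xyz":[-2,1,20],"angular":[0,0,0]},{"grip":0.6,"xyz":[-2,1,50],"angular":[0,0,0]},{"grip":0.6,"xyz":[-2,1,72],"angular":[0,0,0]},{"grip":0.6,"xyz":[-2,1,82],"angular":[0,0,0]},{"grip":0.6,"xyz":[-2,1,82],"angular":[0,0,0]},{"grip":0,"xyz":[-2,1,82],"angular":[0,0,0]},{"grip":0,"xyz":[-2,1,82],"angular":[0,0,0]},{"grip":0,"xyz":[-2,1,82],"angular":[0,0,0]},{"grip":0,"xyz":[-2,1,82],"angular":[0,0,0]},{"grip":0,"xyz":[-2,1,82],"angular":[0,0,0]}]}}

```text
time_s: 21.05
tcp_pos: [0.5921, -0.1021, 0.0371]
ee_rot: [[-0.982, 0.191, 0.001], [0.191, 0.982, 0.0], [-0.001, 0.0, -1.0]]
wrist_force: [-0.7, -0.1, 0.4]
gripper_width: 0.23
gripper_force: 0.2
```

Emit:
{"name": "move_arm", "arguments": {"series": [{"grip":0,"xyz":[0,0,0],"angular":[0,0,0]},{"grip":0,"xyz":[0,0,0],"angular":[0,0,0]},{"grip":0,"xyz":[0,0,-15],"angular":[0,0,0]},{"grip":0,"xyz":[0,0,-40],"angular":[0,0,0]},{"grip":0,"xyz":[0,0,-70],"angular":[0,0,0]},{"grip":0,"xyz":[0,0,-85],"angular":[0,0,0]},{"grip":0,"xyz":[0,0,-85],"angular":[0,0,0]}]}}

```text
time_s: 21.75
tcp_pos: [0.5934, -0.102, 0.124]
ee_rot: [[-0.982, 0.191, 0.005], [0.191, 0.982, 0.0], [-0.005, 0.001, -1.0]]
wrist_force: [0.6, -1.5, 0.1]
gripper_width: 0.179
gripper_force: 30.0
```

Run:
```python
from h import *
p,y=place("C");plan(p,.12,y)
```

```text
t 21.8 tcp [ 0.593 -0.102  0.124] w 0.179 yaw 79.0 shift [ 60. 393.   4.] turn -1.815
```

Emit:
{"name": "move_arm", "arguments": {"series": [{"grip":0,"xyz":[5,35,0],"angular":[0,0,-0.14]},{"grip":0,"xyz":[11,73,0],"angular":[0,0,-0.28]},{"grip":0,"xyz":[17,112,0],"angular":[0,0,-0.42]},{"grip":0,"xyz":[23,151,0],"angular":[0,0,-0.56]},{"grip":0,"xyz":[29,190,0],"angular":[0,0,-0.7]},{"grip":0,"xyz":[35,230,0],"angular":[0,0,-0.84]},{"grip":0,"xyz":[41,270,0],"angular":[0,0,-0.98]},{"grip":0,"xyz":[47,310,0],"angular":[0,0,-1.12]},{"grip":0,"xyz":[53,350,0],"angular":[0,0,-1.26]},{"grip":0,"xyz":[60,393,0],"angular":[0,0,-1.4]}]}}

```text
time_s: 22.75
tcp_pos: [0.6071, 0.2961, 0.1195]
ee_rot: [[-0.35, -0.937, -0.003], [-0.937, 0.35, -0.002], [0.003, 0.002, -1.0]]
wrist_force: [0.8, 0.9, -0.0]
gripper_width: 0.178
gripper_force: 30.0
```

Emit:
{"name": "move_arm", "arguments": {"series": [{"grip":0,"xyz":[0,0,0],"angular":[0,0,-0.14]},{"grip":0,"xyz":[0,0,0],"angular":[0,0,-0.28]},{"grip":0,"xyz":[0,0,0],"angular":[0,0,-0.415]},{"grip":0,"xyz":[0,0,0],"angular":[0,0,-0.415]},{"grip":0,"xyz":[0,0,0],"angular":[0,0,-0.415]}]}}

```text
time_s: 23.25
tcp_pos: [0.6076, 0.2948, 0.1201]
ee_rot: [[0.049, -0.999, -0.002], [-0.999, -0.049, -0.001], [0.001, 0.002, -1.0]]
wrist_force: [-0.4, 0.3, -0.3]
gripper_width: 0.173
gripper_force: 30.0
```

Run:
```python
from h import *
p,y=place("C");plan(p,.043,y)
```

```text
t 23.2 tcp [0.608 0.295 0.12 ] w 0.173 yaw 182.8 shift [-0. -2. 77.] turn -0.003
```

Emit:
{"name": "move_arm", "arguments": {"series": [{"grip":0,"xyz":[0,0,10],"angular":[0,0,0]},{"grip":0,"xyz":[0,0,30],"angular":[0,0,0]},{"grip":0,"xyz":[0,0,50],"angular":[0,0,0]},{"grip":0,"xyz":[0,0,68],"angular":[0,0,0]},{"grip":0,"xyz":[0,0,77],"angular":[0,0,0]},{"grip":0,"xyz":[0,0,77],"angular":[0,0,0]},{"grip":0.28,"xyz":[0,0,77],"angular":[0,0,0]},{"grip":0.28,"xyz":[0,0,77],"angular":[0,0,0]},{"grip":0.28,"xyz":[0,0,77],"angular":[0,0,0]},{"grip":0.28,"xyz":[0,0,77],"angular":[0,0,0]}]}}

```text
time_s: 24.25
tcp_pos: [0.6083, 0.2952, 0.045]
ee_rot: [[0.052, -0.999, 0.001], [-0.999, -0.052, 0.001], [-0.001, -0.001, -1.0]]
wrist_force: [0.2, 0.1, 0.5]
gripper_width: 0.278
gripper_force: 0.0
```

Emit:
{"name": "move_arm", "arguments": {"series": [{"grip":0.28,"xyz":[0,0,-20],"angular":[0,0,0]},{"grip":0.28,"xyz":[0,0,-50],"angular":[0,0,0]},{"grip":0.28,"xyz":[0,0,-80],"angular":[0,0,0]},{"grip":0.5,"xyz":[0,0,-80],"angular":[0,0,0]}]}}

```text
time_s: 24.65
tcp_pos: [0.6108, 0.2967, 0.1304]
ee_rot: [[0.053, -0.999, 0.009], [-0.999, -0.053, 0.005], [-0.005, -0.009, -1.0]]
wrist_force: [1.0, 0.7, 0.2]
gripper_width: 0.314
gripper_force: 0.0
```

Run:
```python
from h import *
check("ABD")
plan(HUB["A"][:2],.12,GY["A"])
```

```text
A 200 6.0 -7.0 | B 215 7.7 8.1 | D 226 1.7 10.7 | 
t 24.7 tcp [0.609 0.296 0.128] w 0.35 yaw 183.0 shift [173.  19.   7.] turn -1.187
```

Emit:
{"name": "move_arm", "arguments": {"series": [{"grip":0.6,"xyz":[20,2,2],"angular":[0,0,-0.14]},{"grip":0.6,"xyz":[42,4,4],"angular":[0,0,-0.28]},{"grip":0.6,"xyz":[65,7,5],"angular":[0,0,-0.42]},{"grip":0.6,"xyz":[90,10,6],"angular":[0,0,-0.56]},{"grip":0.6,"xyz":[112,12,7],"angular":[0,0,-0.7]},{"grip":0.6,"xyz":[135,15,7],"angular":[0,0,-0.84]},{"grip":0.6,"xyz":[155,17,7],"angular":[0,0,-0.98]},{"grip":0.6,"xyz":[173,19,7],"angular":[0,0,-1.1]},{"grip":0.6,"xyz":[173,19,7],"angular":[0,0,-1.187]},{"grip":0.6,"xyz":[173,19,7],"angular":[0,0,-1.187]}]}}

```text
time_s: 25.7
tcp_pos: [0.5974, 0.1205, 0.1165]
ee_rot: [[0.945, -0.327, -0.002], [-0.327, -0.945, -0.001], [-0.002, 0.001, -1.0]]
wrist_force: [0.1, -0.4, -0.3]
gripper_width: 0.604
gripper_force: 0.0
```

Emit:
{"name": "move_arm", "arguments": {"series": [{"grip":0.6,"xyz":[0,0,20],"angular":[0,0,0]},{"grip":0.6,"xyz":[0,0,50],"angular":[0,0,0]},{"grip":0.6,"xyz":[0,0,72],"angular":[0,0,0]},{"grip":0.6,"xyz":[0,0,83],"angular":[0,0,0]},{"grip":0.6,"xyz":[0,0,83],"angular":[0,0,0]},{"grip":0,"xyz":[0,0,83],"angular":[0,0,0]},{"grip":0,"xyz":[0,0,83],"angular":[0,0,0]},{"grip":0,"xyz":[0,0,83],"angular":[0,0,0]},{"grip":0,"xyz":[0,0,83],"angular":[0,0,0]},{"grip":0,"xyz":[0,0,83],"angular":[0,0,0]}]}}

```text
time_s: 26.7
tcp_pos: [0.5983, 0.1214, 0.0351]
ee_rot: [[0.945, -0.326, 0.001], [-0.326, -0.945, 0.0], [0.001, -0.001, -1.0]]
wrist_force: [-0.3, 0.7, -0.3]
gripper_width: 0.236
gripper_force: 0.1
```

Emit:
{"name": "move_arm", "arguments": {"series": [{"grip":0,"xyz":[0,0,0],"angular":[0,0,0]},{"grip":0,"xyz":[0,0,0],"angular":[0,0,0]},{"grip":0,"xyz":[0,0,-15],"angular":[0,0,0]},{"grip":0,"xyz":[0,0,-40],"angular":[0,0,0]},{"grip":0,"xyz":[0,0,-70],"angular":[0,0,0]},{"grip":0,"xyz":[0,0,-85],"angular":[0,0,0]},{"grip":0,"xyz":[0,0,-85],"angular":[0,0,0]}]}}

```text
time_s: 27.4
tcp_pos: [0.5996, 0.122, 0.1221]
ee_rot: [[0.946, -0.325, 0.005], [-0.325, -0.946, 0.002], [0.004, -0.004, -1.0]]
wrist_force: [0.5, 0.9, -0.3]
gripper_width: 0.179
gripper_force: 30.0
```

Run:
```python
from h import *
p,y=place("A");plan(p,.12,y)
```

```text
t 27.4 tcp [0.6   0.122 0.122] w 0.179 yaw 251.0 shift [  5. 390.   1.] turn 1.292
```

Emit:
{"name": "move_arm", "arguments": {"series": [{"grip":0,"xyz":[0,35,1],"angular":[0,0,0.13]},{"grip":0,"xyz":[1,75,1],"angular":[0,0,0.27]},{"grip":0,"xyz":[2,115,1],"angular":[0,0,0.41]},{"grip":0,"xyz":[2,155,1],"angular":[0,0,0.55]},{"grip":0,"xyz":[3,198,1],"angular":[0,0,0.69]},{"grip":0,"xyz":[3,240,1],"angular":[0,0,0.83]},{"grip":0,"xyz":[4,280,1],"angular":[0,0,0.97]},{"grip":0,"xyz":[4,320,1],"angular":[0,0,1.1]},{"grip":0,"xyz":[5,360,1],"angular":[0,0,1.22]},{"grip":0,"xyz":[5,390,1],"angular":[0,0,1.292]}]}}

```text
time_s: 28.4
tcp_pos: [0.474, -0.2506, 0.117]
ee_rot: [[-0.058, -0.998, -0.003], [-0.998, 0.058, 0.001], [-0.001, 0.003, -1.0]]
wrist_force: [0.3, 0.8, -1.0]
gripper_width: 0.178
gripper_force: 30.0
```

Emit:
{"name": "move_arm", "arguments": {"series": [{"grip":0,"xyz":[0,0,0],"angular":[0,0,0]},{"grip":0,"xyz":[0,0,0],"angular":[0,0,0]},{"grip":0,"xyz":[0,0,0],"angular":[0,0,0]}]}}

```text
time_s: 28.7
tcp_pos: [0.4757, -0.2483, 0.1178]
ee_rot: [[-0.052, -0.999, -0.001], [-0.999, 0.052, 0.0], [-0.0, 0.001, -1.0]]
wrist_force: [-0.1, -0.7, -1.1]
gripper_width: 0.179
gripper_force: 30.0
```

Run:
```python
from h import *
p,y=place("A");plan(p,.042,y)
img,K,T=cam("wrist");save("w5",img[:290],1.4)
h=cv2.cvtColor(img,cv2.COLOR_RGB2HSV)
```

```text
t 28.7 tcp [ 0.476 -0.248  0.118] w 0.179 yaw 177.0 shift [-0. -2. 76.] turn 0.0
```

View pics/w5.png

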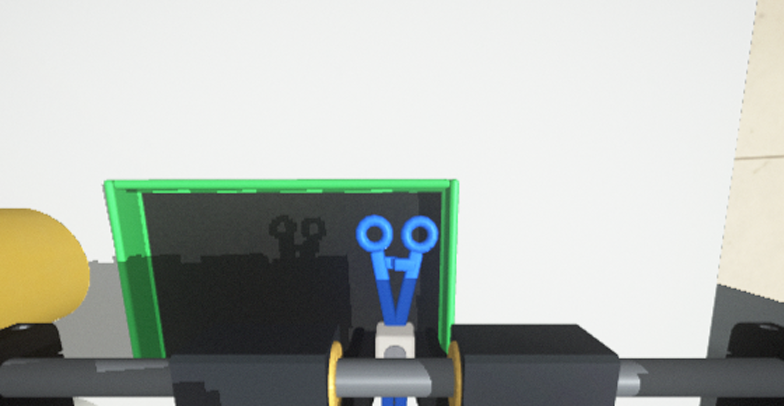

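Clamp A hangs over the tray. The tray's rim corners on the far long side are at (458,182) and (107,182); I check the tray centre from them.

Run:
```python
from h import *
_,K,T=cam("wrist")
for p in((458,182),(107,182),(455,340)):print(ray(K,T,np.array(p)/1.4,.028).round(4))
c,s=np.cos(np.radians(-3)),np.sin(np.radians(-3))
for x,y in((-95,-62.5),(95,-62.5)):print(.535+c*x/1e3-s*y/1e3,-.26+s*x/1e3+c*y/1e3)
```

```text
[ 0.4386 -0.3144  0.028 ]
[ 0.624 -0.324  0.028]
[ 0.4416 -0.2256  0.028 ]
0.4368591969331315 -0.31744243007908124
0.6265988085365005 -0.32738626176524055
```

Emit:
{"name": "move_arm", "arguments": {"series": [{"grip":0,"xyz":[-2,-2,10],"angular":[0,0,0]},{"grip":0,"xyz":[-2,-2,30],"angular":[0,0,0]},{"grip":0,"xyz":[-2,-2,50],"angular":[0,0,0]},{"grip":0,"xyz":[-2,-2,68],"angular":[0,0,0]},{"grip":0,"xyz":[-2,-2,76],"angular":[0,0,0]},{"grip":0,"xyz":[-2,-2,76],"angular":[0,0,0]},{"grip":0.28,"xyz":[-2,-2,76],"angular":[0,0,0]},{"grip":0.28,"xyz":[-2,-2,76],"angular":[0,0,0]},{"grip":0.28,"xyz":[-2,-2,76],"angular":[0,0,0]},{"grip":0.28,"xyz":[-2,-2,76],"angular":[0,0,0]}]}}

```text
time_s: 29.8
tcp_pos: [0.4782, -0.2472, 0.0431]
ee_rot: [[-0.053, -0.999, 0.001], [-0.999, 0.053, -0.0], [0.0, -0.001, -1.0]]
wrist_force: [0.0, -0.1, -0.1]
gripper_width: 0.276
gripper_force: 0.0
```

Emit:
{"name": "move_arm", "arguments": {"series": [{"grip":0.28,"xyz":[0,0,-20],"angular":[0,0,0]},{"grip":0.28,"xyz":[0,0,-50],"angular":[0,0,0]},{"grip":0.28,"xyz":[0,0,-80],"angular":[0,0,0]},{"grip":0.5,"xyz":[0,0,-80],"angular":[0,0,0]}]}}

```text
time_s: 30.2
tcp_pos: [0.4808, -0.248, 0.1272]
ee_rot: [[-0.052, -0.999, 0.01], [-0.999, 0.052, -0.003], [0.002, -0.01, -1.0]]
wrist_force: [0.1, 0.1, 1.0]
gripper_width: 0.317
gripper_force: 0.0
```

Run:
```python
from h import *
check("BD")
plan(HUB["B"][:2],.12,GY["B"])
```

```text
B 201 7.0 7.6 | D 219 1.7 10.1 | 
t 30.2 tcp [ 0.479 -0.247  0.125] w 0.347 yaw 177.0 shift [-259. -103.    5.] turn 0.977
```

Emit:
{"name": "move_arm", "arguments": {"series": [{"grip":0.6,"xyz":[-30,-12,3],"angular":[0,0,0.13]},{"grip":0.6,"xyz":[-65,-26,4],"angular":[0,0,0.26]},{"grip":0.6,"xyz":[-105,-42,5],"angular":[0,0,0.4]},{"grip":0.6,"xyz":[-145,-58,5],"angular":[0,0,0.54]},{"grip":0.6,"xyz":[-185,-73,5],"angular":[0,0,0.68]},{"grip":0.6,"xyz":[-222,-88,5],"angular":[0,0,0.82]},{"grip":0.6,"xyz":[-259,-103,5],"angular":[0,0,0.95]},{"grip":0.6,"xyz":[-259,-103,5],"angular":[0,0,0.977]},{"grip":0.6,"xyz":[-259,-103,5],"angular":[0,0,0.977]}]}}

```text
time_s: 31.15
tcp_pos: [0.5938, 0.0067, 0.1162]
ee_rot: [[-0.856, -0.516, -0.003], [-0.516, 0.856, -0.0], [0.002, 0.001, -1.0]]
wrist_force: [0.3, -0.9, 0.2]
gripper_width: 0.6
gripper_force: 0.0
```

Emit:
{"name": "move_arm", "arguments": {"series": [{"grip":0.6,"xyz":[0,0,20],"angular":[0,0,0]},{"grip":0.6,"xyz":[0,0,50],"angular":[0,0,0]},{"grip":0.6,"xyz":[0,0,72],"angular":[0,0,0]},{"grip":0.6,"xyz":[0,0,83],"angular":[0,0,0]},{"grip":0.6,"xyz":[0,0,83],"angular":[0,0,0]},{"grip":0,"xyz":[0,0,83],"angular":[0,0,0]},{"grip":0,"xyz":[0,0,83],"angular":[0,0,0]},{"grip":0,"xyz":[0,0,83],"angular":[0,0,0]},{"grip":0,"xyz":[0,0,83],"angular":[0,0,0]},{"grip":0,"xyz":[0,0,83],"angular":[0,0,0]}]}}

```text
time_s: 32.15
tcp_pos: [0.5948, 0.0062, 0.0352]
ee_rot: [[-0.857, -0.515, 0.001], [-0.515, 0.857, 0.0], [-0.001, -0.0, -1.0]]
wrist_force: [-0.2, -0.4, -0.7]
gripper_width: 0.232
gripper_force: 0.2
```

Emit:
{"name": "move_arm", "arguments": {"series": [{"grip":0,"xyz":[0,0,0],"angular":[0,0,0]},{"grip":0,"xyz":[0,0,0],"angular":[0,0,0]},{"grip":0,"xyz":[0,0,-15],"angular":[0,0,0]},{"grip":0,"xyz":[0,0,-40],"angular":[0,0,0]},{"grip":0,"xyz":[0,0,-70],"angular":[0,0,0]},{"grip":0,"xyz":[0,0,-85],"angular":[0,0,0]},{"grip":0,"xyz":[0,0,-85],"angular":[0,0,0]}]}}

```text
time_s: 32.85
tcp_pos: [0.5959, 0.0065, 0.122]
ee_rot: [[-0.857, -0.515, 0.005], [-0.515, 0.857, 0.001], [-0.005, -0.002, -1.0]]
wrist_force: [-0.0, 0.2, -0.7]
gripper_width: 0.181
gripper_force: 30.0
```

Run:
```python
from h import *
p,y=place("B");plan(p,.12,y)
```

```text
t 32.9 tcp [0.596 0.006 0.122] w 0.181 yaw 121.0 shift [ 200. -179.    1.] turn -0.977
```

Emit:
{"name": "move_arm", "arguments": {"series": [{"grip":0,"xyz":[20,-18,1],"angular":[0,0,-0.11]},{"grip":0,"xyz":[48,-43,1],"angular":[0,0,-0.25]},{"grip":0,"xyz":[78,-70,1],"angular":[0,0,-0.39]},{"grip":0,"xyz":[108,-97,1],"angular":[0,0,-0.53]},{"grip":0,"xyz":[138,-124,1],"angular":[0,0,-0.67]},{"grip":0,"xyz":[166,-149,1],"angular":[0,0,-0.81]},{"grip":0,"xyz":[188,-168,1],"angular":[0,0,-0.92]},{"grip":0,"xyz":[200,-179,1],"angular":[0,0,-0.977]},{"grip":0,"xyz":[200,-179,1],"angular":[0,0,-0.977]},{"grip":0,"xyz":[200,-179,1],"angular":[0,0,-0.977]}]}}

```text
time_s: 33.85
tcp_pos: [0.5145, -0.2502, 0.1173]
ee_rot: [[-0.055, -0.998, -0.002], [-0.998, 0.055, 0.001], [-0.001, 0.002, -1.0]]
wrist_force: [0.6, 0.6, -0.9]
gripper_width: 0.178
gripper_force: 30.0
```

Run:
```python
from h import *
p,y=place("B");plan(p,.042,y)
```

```text
t 33.9 tcp [ 0.514 -0.25   0.117] w 0.178 yaw 176.9 shift [-0. -2. 75.] turn -0.003
```

Emit:
{"name": "move_arm", "arguments": {"series": [{"grip":0,"xyz":[-1,-4,10],"angular":[0,0,0]},{"grip":0,"xyz":[-1,-4,30],"angular":[0,0,0]},{"grip":0,"xyz":[-1,-4,50],"angular":[0,0,0]},{"grip":0,"xyz":[-1,-4,68],"angular":[0,0,0]},{"grip":0,"xyz":[-1,-4,76],"angular":[0,0,0]},{"grip":0,"xyz":[-1,-4,76],"angular":[0,0,0]},{"grip":0.28,"xyz":[-1,-4,76],"angular":[0,0,0]},{"grip":0.28,"xyz":[-1,-4,76],"angular":[0,0,0]},{"grip":0.28,"xyz":[-1,-4,76],"angular":[0,0,0]},{"grip":0.28,"xyz":[-1,-4,76],"angular":[0,0,0]}]}}

```text
time_s: 34.85
tcp_pos: [0.5195, -0.2496, 0.043]
ee_rot: [[-0.053, -0.999, 0.001], [-0.999, 0.053, -0.0], [0.0, -0.001, -1.0]]
wrist_force: [0.1, 0.2, -0.2]
gripper_width: 0.274
gripper_force: 0.0
```

Emit:
{"name": "move_arm", "arguments": {"series": [{"grip":0.28,"xyz":[0,0,-20],"angular":[0,0,0]},{"grip":0.28,"xyz":[0,0,-50],"angular":[0,0,0]},{"grip":0.28,"xyz":[0,0,-80],"angular":[0,0,0]},{"grip":0.5,"xyz":[0,0,-80],"angular":[0,0,0]}]}}

```text
time_s: 35.25
tcp_pos: [0.5221, -0.2505, 0.1275]
ee_rot: [[-0.052, -0.999, 0.01], [-0.999, 0.052, -0.003], [0.002, -0.01, -1.0]]
wrist_force: [0.8, 0.5, 0.8]
gripper_width: 0.317
gripper_force: 0.0
```

Run:
```python
from h import *
check("D")
plan(HUB["D"][:2],.12,GY["D"])
```

```text
D 221 1.7 10.1 | 
t 35.3 tcp [ 0.521 -0.25   0.125] w 0.348 yaw 177.0 shift [-365.   67.    4.] turn 1.404
```

Emit:
{"name": "move_arm", "arguments": {"series": [{"grip":0.6,"xyz":[-30,6,3],"angular":[0,0,0.14]},{"grip":0.6,"xyz":[-68,12,4],"angular":[0,0,0.28]},{"grip":0.6,"xyz":[-106,19,4],"angular":[0,0,0.42]},{"grip":0.6,"xyz":[-145,27,4],"angular":[0,0,0.56]},{"grip":0.6,"xyz":[-185,34,4],"angular":[0,0,0.7]},{"grip":0.6,"xyz":[-225,41,4],"angular":[0,0,0.84]},{"grip":0.6,"xyz":[-265,49,4],"angular":[0,0,0.98]},{"grip":0.6,"xyz":[-305,56,4],"angular":[0,0,1.12]},{"grip":0.6,"xyz":[-340,62,4],"angular":[0,0,1.26]},{"grip":0.6,"xyz":[-365,67,4],"angular":[0,0,1.404]}]}}

```text
time_s: 36.3
tcp_pos: [0.4707, 0.1202, 0.1178]
ee_rot: [[-0.993, -0.115, -0.001], [-0.115, 0.993, -0.0], [0.001, -0.0, -1.0]]
wrist_force: [1.2, 1.1, -0.2]
gripper_width: 0.599
gripper_force: 0.0
```

Emit:
{"name": "move_arm", "arguments": {"series": [{"grip":0.6,"xyz":[0,0,0],"angular":[0,0,0]},{"grip":0.6,"xyz":[0,0,20],"angular":[0,0,0]},{"grip":0.6,"xyz":[0,0,50],"angular":[0,0,0]},{"grip":0.6,"xyz":[0,0,72],"angular":[0,0,0]},{"grip":0.6,"xyz":[0,0,83],"angular":[0,0,0]},{"grip":0.6,"xyz":[0,0,83],"angular":[0,0,0]},{"grip":0,"xyz":[0,0,83],"angular":[0,0,0]},{"grip":0,"xyz":[0,0,83],"angular":[0,0,0]},{"grip":0,"xyz":[0,0,83],"angular":[0,0,0]},{"grip":0,"xyz":[0,0,83],"angular":[0,0,0]}]}}

```text
time_s: 37.3
tcp_pos: [0.472, 0.1187, 0.0363]
ee_rot: [[-0.993, -0.12, 0.001], [-0.12, 0.993, 0.001], [-0.002, 0.001, -1.0]]
wrist_force: [0.9, -0.3, -0.2]
gripper_width: 0.322
gripper_force: 0.0
```

Emit:
{"name": "move_arm", "arguments": {"series": [{"grip":0,"xyz":[0,0,0],"angular":[0,0,0]},{"grip":0,"xyz":[0,0,0],"angular":[0,0,0]},{"grip":0,"xyz":[0,0,0],"angular":[0,0,0]},{"grip":0,"xyz":[0,0,-15],"angular":[0,0,0]},{"grip":0,"xyz":[0,0,-40],"angular":[0,0,0]},{"grip":0,"xyz":[0,0,-70],"angular":[0,0,0]},{"grip":0,"xyz":[0,0,-85],"angular":[0,0,0]},{"grip":0,"xyz":[0,0,-85],"angular":[0,0,0]}]}}

```text
time_s: 38.1
tcp_pos: [0.4729, 0.1193, 0.1226]
ee_rot: [[-0.993, -0.12, 0.005], [-0.12, 0.993, 0.003], [-0.005, 0.002, -1.0]]
wrist_force: [0.1, -1.0, -0.4]
gripper_width: 0.18
gripper_force: 30.0
```

Run:
```python
from h import *
p,y=place("D");plan(p+[.004,0],.12,y)
```

```text
t 38.1 tcp [0.473 0.119 0.123] w 0.18 yaw 96.9 shift [ -41. -379.    2.] turn -1.398
```

Emit:
{"name": "move_arm", "arguments": {"series": [{"grip":0,"xyz":[-4,-35,2],"angular":[0,0,-0.14]},{"grip":0,"xyz":[-8,-73,2],"angular":[0,0,-0.28]},{"grip":0,"xyz":[-12,-112,2],"angular":[0,0,-0.42]},{"grip":0,"xyz":[-17,-152,2],"angular":[0,0,-0.56]},{"grip":0,"xyz":[-21,-192,2],"angular":[0,0,-0.7]},{"grip":0,"xyz":[-25,-232,2],"angular":[0,0,-0.84]},{"grip":0,"xyz":[-30,-272,2],"angular":[0,0,-0.98]},{"grip":0,"xyz":[-34,-312,2],"angular":[0,0,-1.12]},{"grip":0,"xyz":[-38,-350,2],"angular":[0,0,-1.26]},{"grip":0,"xyz":[-41,-379,2],"angular":[0,0,-1.398]}]}}

```text
time_s: 39.1
tcp_pos: [0.5573, -0.2548, 0.1164]
ee_rot: [[-0.048, -0.999, -0.003], [-0.999, 0.048, 0.001], [-0.001, 0.003, -1.0]]
wrist_force: [1.3, 0.9, -0.8]
gripper_width: 0.178
gripper_force: 30.0
```

Emit:
{"name": "move_arm", "arguments": {"series": [{"grip":0,"xyz":[0,0,0],"angular":[0,0,0]},{"grip":0,"xyz":[0,0,0],"angular":[0,0,0]}]}}

```text
time_s: 39.3
tcp_pos: [0.5568, -0.2531, 0.1165]
ee_rot: [[-0.055, -0.998, -0.003], [-0.998, 0.055, 0.001], [-0.001, 0.003, -1.0]]
wrist_force: [-0.3, 0.2, -0.4]
gripper_width: 0.179
gripper_force: 30.0
```

Run:
```python
from h import *
p,y=place("D");plan(p+[.004,0],.042,y)
```

```text
t 39.3 tcp [ 0.557 -0.253  0.116] w 0.179 yaw 176.8 shift [-1. -3. 74.] turn -0.003
```

Emit:
{"name": "move_arm", "arguments": {"series": [{"grip":0,"xyz":[-1,-3,10],"angular":[0,0,0]},{"grip":0,"xyz":[-1,-3,30],"angular":[0,0,0]},{"grip":0,"xyz":[-1,-3,50],"angular":[0,0,0]},{"grip":0,"xyz":[-1,-3,67],"angular":[0,0,0]},{"grip":0,"xyz":[-1,-3,74],"angular":[0,0,0]},{"grip":0,"xyz":[-1,-3,74],"angular":[0,0,0]},{"grip":0.28,"xyz":[-1,-3,74],"angular":[0,0,0]},{"grip":0.28,"xyz":[-1,-3,74],"angular":[0,0,0]},{"grip":0.28,"xyz":[-1,-3,74],"angular":[0,0,0]},{"grip":0.28,"xyz":[-1,-3,74],"angular":[0,0,0]}]}}

```text
time_s: 40.3
tcp_pos: [0.5613, -0.2521, 0.0453]
ee_rot: [[-0.052, -0.999, 0.001], [-0.999, 0.052, -0.0], [0.0, -0.001, -1.0]]
wrist_force: [0.5, 0.5, 0.6]
gripper_width: 0.278
gripper_force: 0.0
```

Emit:
{"name": "move_arm", "arguments": {"series": [{"grip":0.28,"xyz":[0,0,-20],"angular":[0,0,0]},{"grip":0.28,"xyz":[0,0,-50],"angular":[0,0,0]},{"grip":0.28,"xyz":[0,0,-80],"angular":[0,0,0]},{"grip":0.5,"xyz":[0,0,-130],"angular":[0,0,0]},{"grip":0.5,"xyz":[0,0,-180],"angular":[0,0,0]}]}}

```text
time_s: 40.8
tcp_pos: [0.5603, -0.252, 0.2261]
ee_rot: [[-0.052, -0.999, -0.001], [-0.999, 0.052, 0.0], [-0.0, 0.001, -1.0]]
wrist_force: [1.5, -0.9, -0.0]
gripper_width: 0.386
gripper_force: 0.0
```

Run:
```python
from h import *
plan((.63,.28),.28,93)
```

```text
t 40.8 tcp [ 0.56  -0.252  0.226] w 0.386 yaw 177.0 shift [-535.  -42.  -54.] turn 1.466
```

Emit:
{"name": "move_arm", "arguments": {"series": [{"grip":0.9,"xyz":[-48,-4,-20],"angular":[0,0,0.14]},{"grip":0.9,"xyz":[-96,-8,-40],"angular":[0,0,0.28]},{"grip":0.9,"xyz":[-144,-11,-54],"angular":[0,0,0.42]},{"grip":0.9,"xyz":[-192,-15,-54],"angular":[0,0,0.56]},{"grip":0.9,"xyz":[-240,-19,-54],"angular":[0,0,0.7]},{"grip":0.9,"xyz":[-288,-23,-54],"angular":[0,0,0.84]},{"grip":0.9,"xyz":[-336,-26,-54],"angular":[0,0,0.98]},{"grip":0.9,"xyz":[-384,-30,-54],"angular":[0,0,1.12]},{"grip":0.9,"xyz":[-432,-34,-54],"angular":[0,0,1.26]},{"grip":0.9,"xyz":[-480,-38,-54],"angular":[0,0,1.4]}]}}

```text
time_s: 41.8
tcp_pos: [0.6238, 0.2273, 0.2791]
ee_rot: [[-0.994, -0.113, 0.001], [-0.113, 0.994, 0.0], [-0.001, 0.0, -1.0]]
wrist_force: [0.7, -0.4, -0.0]
gripper_width: 0.902
gripper_force: 0.0
```

Run:
```python
from h import *
plan((.63,.28),.28,93)
```

```text
t 41.8 tcp [0.624 0.227 0.279] w 0.902 yaw 96.5 shift [-12.  52.  -1.] turn 0.06
```

Emit:
{"name": "move_arm", "arguments": {"series": [{"grip":1,"xyz":[-12,30,0],"angular":[0,0,0.06]},{"grip":1,"xyz":[-12,52,0],"angular":[0,0,0.06]},{"grip":1,"xyz":[-12,52,0],"angular":[0,0,0.06]},{"grip":1,"xyz":[-12,52,0],"angular":[0,0,0.06]}]}}

```text
time_s: 42.2
tcp_pos: [0.6293, 0.2781, 0.2786]
ee_rot: [[-0.998, -0.06, -0.0], [-0.06, 0.998, -0.0], [0.0, -0.0, -1.0]]
wrist_force: [0.3, -0.9, 0.4]
gripper_width: 0.995
gripper_force: 0.0
```

Run:
```python
from h import *
img,K,T=cam("wrist");save("w6",img[:290],1.4);np.savez("w6.npz",K=K,T=T)
h=cv2.cvtColor(img,cv2.COLOR_RGB2HSV)
for ce,a,l in blobs(cv2.inRange(h,(4,150,80),(18,255,255)),30):print(ce.round(),a,ray(K,T,ce,.045).round(3))
img,K,T=cam("top");print('tray blue px',blue(img)[185:285,365:440].sum())
save("tray",img[175:290,360:450],4)
plan((.54,.429),.12,93)
```

```text
[391. 122.] 211 [0.541 0.406 0.045]
[429. 123.] 108 [0.539 0.452 0.045]
tray blue px 1156
t 42.3 tcp [0.63  0.277 0.279] w 1.001 yaw 93.3 shift [ 81. 157. 159.] turn 0.005
```

View pics/w6.png

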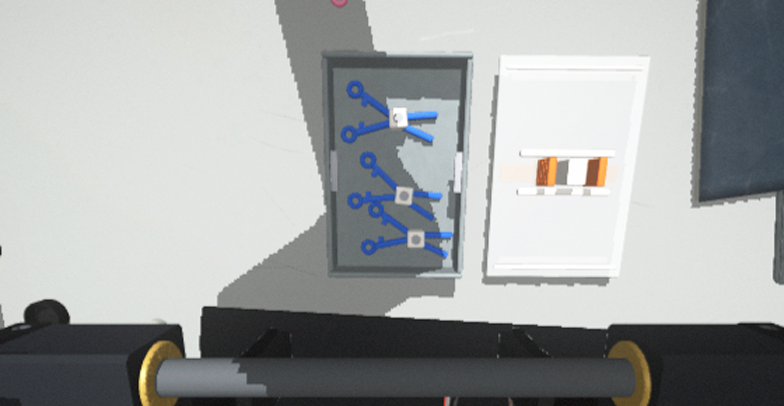

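View pics/tray.png

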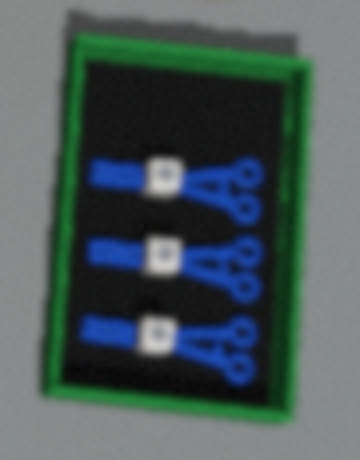

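The tray holds its three shut clamps neatly. In the case all three are open, but the middle hub (403,195) sits nearer to the hub at (415,238) than I placed it. I zoom in on that.

Run:
```python
from h import *
img,K,T=cam("wrist");save("w7",img[95:200,225:345],6)
FRc=np.array(FR["case"][:2]);a=np.radians(3)
for n,p in dict(F=(398,116),E=(403,195),C=(415,238)).items():
    w=ray(K,T,np.array(p)/1.4,.025);d=w[:2]-FRc;print(n,w.round(4),(np.array([[np.cos(a),np.sin(a)],[-np.sin(a),np.cos(a)]])@d*1e3).round(1))
```

```text
F [0.5017 0.2747 0.025 ] [-46.3   1.2]
E [0.5689 0.2833 0.025 ] [21.2  6.2]
C [0.6076 0.2971 0.025 ] [60.6 17.9]
```

View pics/w7.png

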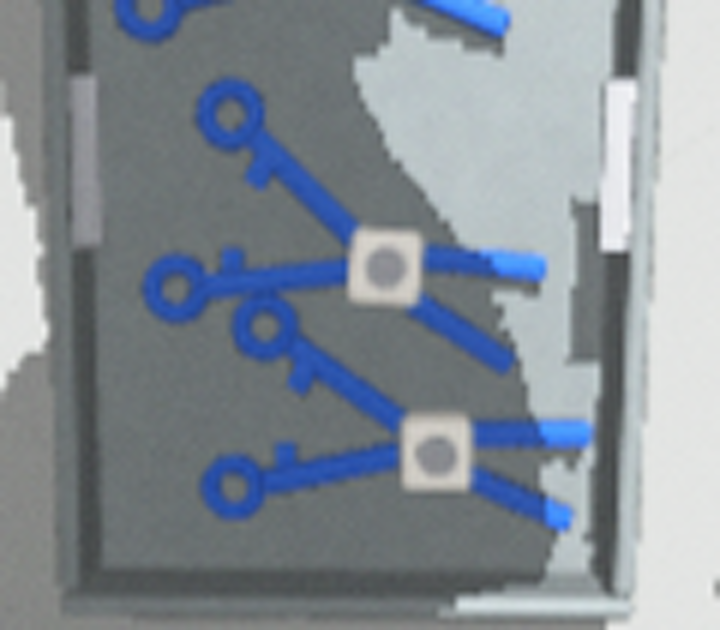

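All three clamps are flat and open, and C's loop just touches E's lever. Hubs are at case x −46, 21 and 61 mm, within the 70 mm limit, so I leave them and refit the cover.

Emit:
{"name": "move_arm", "arguments": {"series": [{"grip":1,"xyz":[20,40,30],"angular":[0,0,0.005]},{"grip":1,"xyz":[40,78,60],"angular":[0,0,0.005]},{"grip":1,"xyz":[60,116,95],"angular":[0,0,0.005]},{"grip":1,"xyz":[75,145,130],"angular":[0,0,0.005]},{"grip":1,"xyz":[81,157,155],"angular":[0,0,0.005]},{"grip":1,"xyz":[81,157,159],"angular":[0,0,0.005]},{"grip":1,"xyz":[81,157,159],"angular":[0,0,0.005]}]}}

```text
time_s: 43.05
tcp_pos: [0.5398, 0.4294, 0.119]
ee_rot: [[-0.999, -0.053, -0.001], [-0.053, 0.999, -0.002], [0.001, -0.002, -1.0]]
wrist_force: [-0.4, -0.3, 1.5]
gripper_width: 1.0
gripper_force: 0.0
```

Run:
```python
from h import *
plan((.540,.429),.049,93.15)
```

```text
t 43.0 tcp [0.54  0.429 0.119] w 1.0 yaw 93.1 shift [-0. -0. 70.] turn -0.002
```

Descend, squeeze, then lift 62 mm.

Emit:
{"name": "move_arm", "arguments": {"series": [{"grip":1,"xyz":[0,0,20],"angular":[0,0,0]},{"grip":1,"xyz":[0,0,45],"angular":[0,0,0]},{"grip":1,"xyz":[0,0,62],"angular":[0,0,0]},{"grip":1,"xyz":[0,0,70],"angular":[0,0,0]},{"grip":1,"xyz":[0,0,70],"angular":[0,0,0]},{"grip":0.2,"xyz":[0,0,70],"angular":[0,0,0]},{"grip":0.2,"xyz":[0,0,70],"angular":[0,0,0]},{"grip":0.2,"xyz":[0,0,70],"angular":[0,0,0]},{"grip":0.2,"xyz":[0,0,70],"angular":[0,0,0]},{"grip":0.2,"xyz":[0,0,70],"angular":[0,0,0]}]}}

```text
time_s: 44.05
tcp_pos: [0.5398, 0.4306, 0.0499]
ee_rot: [[-0.999, -0.054, 0.0], [-0.054, 0.999, 0.0], [-0.0, 0.0, -1.0]]
wrist_force: [-0.9, 0.6, -0.2]
gripper_width: 0.633
gripper_force: 0.0
```

Emit:
{"name": "move_arm", "arguments": {"series": [{"grip":0.2,"xyz":[0,0,0],"angular":[0,0,0]},{"grip":0.2,"xyz":[0,0,0],"angular":[0,0,0]},{"grip":0.2,"xyz":[0,0,0],"angular":[0,0,0]},{"grip":0.2,"xyz":[0,0,-10],"angular":[0,0,0]},{"grip":0.2,"xyz":[0,0,-28],"angular":[0,0,0]},{"grip":0.2,"xyz":[0,0,-46],"angular":[0,0,0]},{"grip":0.2,"xyz":[0,0,-62],"angular":[0,0,0]},{"grip":0.2,"xyz":[0,0,-62],"angular":[0,0,0]},{"grip":0.2,"xyz":[0,0,-62],"angular":[0,0,0]}]}}

```text
time_s: 44.95
tcp_pos: [0.5394, 0.4302, 0.1111]
ee_rot: [[-0.999, -0.053, -0.001], [-0.053, 0.999, 0.0], [0.001, 0.0, -1.0]]
wrist_force: [-0.3, 0.0, -2.1]
gripper_width: 0.377
gripper_force: 30.0
```

Run:
```python
from h import *
plan((.548,.277),.11,93.15)
```

```text
t 45.0 tcp [0.539 0.43  0.111] w 0.377 yaw 93.0 shift [  -1. -153.    1.] turn -0.002
```

Emit:
{"name": "move_arm", "arguments": {"series": [{"grip":0.2,"xyz":[0,-20,0],"angular":[0,0,0]},{"grip":0.2,"xyz":[0,-50,0],"angular":[0,0,0]},{"grip":0.2,"xyz":[0,-85,0],"angular":[0,0,0]},{"grip":0.2,"xyz":[-1,-120,0],"angular":[0,0,0]},{"grip":0.2,"xyz":[-1,-143,0],"angular":[0,0,0]},{"grip":0.2,"xyz":[-1,-153,0],"angular":[0,0,0]},{"grip":0.2,"xyz":[-1,-153,0],"angular":[0,0,0]},{"grip":0.2,"xyz":[-1,-153,0],"angular":[0,0,0]}]}}

```text
time_s: 45.75
tcp_pos: [0.5493, 0.2786, 0.1115]
ee_rot: [[-0.999, -0.054, 0.001], [-0.054, 0.999, 0.001], [-0.001, 0.001, -1.0]]
wrist_force: [0.1, 0.9, -2.2]
gripper_width: 0.377
gripper_force: 30.0
```

Run:
```python
from h import *
plan((.548,.277),.075,93.1)
img,K,T=cam("side");save("s3",img[180:360,60:360],2.6)
```

```text
t 45.8 tcp [0.549 0.279 0.111] w 0.377 yaw 93.1 shift [ 1. -2. 36.] turn -0.0
```

View pics/s3.png

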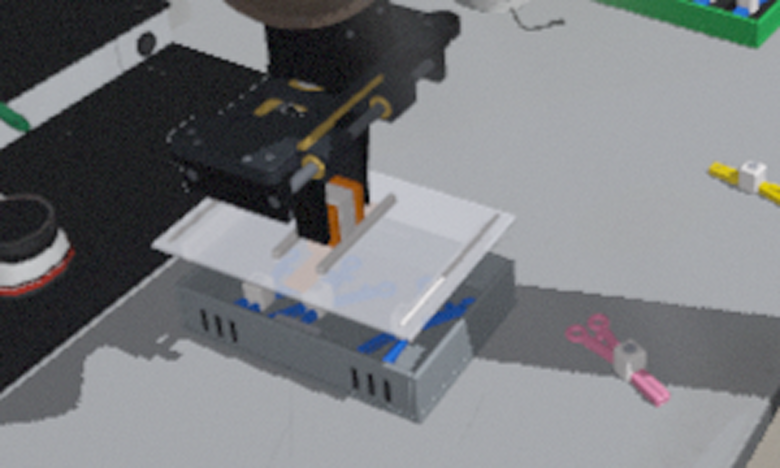

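The view matches the lift-off picture exactly: the cover is level over the case with the clamps beneath. I lower it slowly.

Emit:
{"name": "move_arm", "arguments": {"series": [{"grip":0.2,"xyz":[1,-2,8],"angular":[0,0,0]},{"grip":0.2,"xyz":[1,-2,15],"angular":[0,0,0]},{"grip":0.2,"xyz":[1,-2,22],"angular":[0,0,0]},{"grip":0.2,"xyz":[1,-2,28],"angular":[0,0,0]},{"grip":0.2,"xyz":[1,-2,33],"angular":[0,0,0]},{"grip":0.2,"xyz":[1,-2,36],"angular":[0,0,0]},{"grip":0.2,"xyz":[1,-2,37],"angular":[0,0,0]},{"grip":0.2,"xyz":[1,-2,37],"angular":[0,0,0]}]}}

```text
time_s: 46.6
tcp_pos: [0.5478, 0.2756, 0.076]
ee_rot: [[-0.999, -0.054, -0.0], [-0.054, 0.999, -0.0], [0.0, -0.0, -1.0]]
wrist_force: [-3.9, -1.0, 4.5]
gripper_width: 0.383
gripper_force: 30.0
```

Emit:
{"name": "move_arm", "arguments": {"series": [{"grip":0.2,"xyz":[0,0,1],"angular":[0,0,0]},{"grip":0.2,"xyz":[0,0,1],"angular":[0,0,0]},{"grip":1,"xyz":[0,0,1],"angular":[0,0,0]},{"grip":1,"xyz":[0,0,1],"angular":[0,0,0]},{"grip":1,"xyz":[0,0,1],"angular":[0,0,0]},{"grip":1,"xyz":[0,0,1],"angular":[0,0,0]},{"grip":1,"xyz":[0,0,1],"angular":[0,0,0]},{"grip":1,"xyz":[0,0,1],"angular":[0,0,0]},{"grip":1,"xyz":[0,0,1],"angular":[0,0,0]}]}}

```text
time_s: 47.5
tcp_pos: [0.5481, 0.2756, 0.0732]
ee_rot: [[-0.999, -0.053, -0.0], [-0.053, 0.999, -0.0], [0.0, -0.0, -1.0]]
wrist_force: [0.6, 0.3, -0.3]
gripper_width: 0.929
gripper_force: 0.0
```

Emit:
{"name": "move_arm", "arguments": {"series": [{"grip":1,"xyz":[0,0,-30],"angular":[0,0,0]},{"grip":1,"xyz":[0,0,-80],"angular":[0,0,0]},{"grip":1,"xyz":[0,0,-130],"angular":[0,0,0]},{"grip":1,"xyz":[0,0,-180],"angular":[0,0,0]},{"grip":1,"xyz":[-40,0,-226],"angular":[0,0,0]},{"grip":1,"xyz":[-82,0,-226],"angular":[0,0,0]},{"grip":1,"xyz":[-82,0,-226],"angular":[0,0,0]},{"grip":1,"xyz":[-82,0,-226],"angular":[0,0,0]}]}}

```text
time_s: 48.3
tcp_pos: [0.6304, 0.2798, 0.2976]
ee_rot: [[-0.999, -0.052, -0.002], [-0.052, 0.999, -0.001], [0.002, -0.001, -1.0]]
wrist_force: [-0.5, 1.0, -0.7]
gripper_width: 0.997
gripper_force: 0.0
```

Run:
```python
from h import *
s=r.sense();print(s["time_s"],s["tcp_pos"])
img,K,T=cam("wrist");h=cv2.cvtColor(img,cv2.COLOR_RGB2HSV)
m=cv2.inRange(h,(4,150,80),(18,255,255));m[200:]=0
for ce,a,l in blobs(m,30):print('tab',ce.round(),a,ray(K,T,ce,.076).round(3))
w=(img.min(2)>195).astype(np.uint8);w[200:]=0
cx=pix(K,T,(.548,.276,.044)).astype(int)
m=cv2.imread if 0 else None
n,l,st,_=cv2.connectedComponentsWithStats(w);print(st[st[:,4]>200][:8],cx)
side,K2,T2=cam("side");a=cv2.imread("pics/side0.png");d=np.abs(a[255:335,120:265].astype(int)-cv2.cvtColor(side,cv2.COLOR_RGB2BGR)[255:335,120:265]).max(2);print('side diff',d.mean(),(d>60).mean())
out=cv2.hconcat([cv2.cvtColor(side,cv2.COLOR_RGB2BGR)[240:340,110:270],a[240:340,110:270]]);cv2.imwrite("pics/fin.png",cv2.resize(out,None,fx=2.5,fy=2.5,interpolation=cv2.INTER_CUBIC))
```

```text
48.3 [0.63044741 0.27977237 0.29759905]
tab [264. 120.] 102 [0.549 0.257 0.076]
tab [300. 120.] 115 [0.547 0.299 0.076]
[[     0      0    560    420 140849]
 [     0      0    560    200  94163]] [280 121]
side diff 12.031379310344828 0.06586206896551725
```

Run:
```python
from h import *
now=cam("side")[0];old=cv2.cvtColor(cv2.imread("pics/side0.png"),cv2.COLOR_BGR2RGB)
for n,im in(("old",old),("now",now)):
    h=cv2.cvtColor(im,cv2.COLOR_RGB2HSV);m=cv2.inRange(h,(4,150,80),(18,255,255));m[:240]=0;m[330:]=0;m[:,:120]=0;m[:,265:]=0
    print(n,[(c.round(1).tolist(),int(a)) for c,a,_ in blobs(m,15)])
# vertical shift of the cover's far-left and near-right patches
g=lambda i:cv2.cvtColor(i,cv2.COLOR_RGB2GRAY).astype(np.float32)
for y0,y1,x0,x1 in((250,290,125,175),(275,325,205,265),(250,300,165,215)):
    print(cv2.phaseCorrelate(g(old)[y0:y1,x0:x1].copy(),g(now)[y0:y1,x0:x1].copy()))
```

```text
old [([200.1, 267.5], 113), ([184.5, 282.7], 177)]
now [([199.9, 268.2], 117), ([184.3, 283.5], 177)]
((0.06079670535667603, 0.04190894280522173), 0.8932841532230377)
((0.45819261068172423, 0.8634708540104796), 0.3200887196858724)
((-0.24516113624553526, 0.3455460983830463), 0.38907387199401855)
```

```bash
python3 -c "
from station import r
print(r.finish_job())"
```

```text
the job is handed in; nothing more can be done
None
```

I handed the job in after about 48 s of robot time: the three open clamps are in the wash case, the three shut ones are in the green tray, and the last camera checks put the cover seated with both tabs sprung out; the judge gave no result, and I did not re-check the vial, tin and lens cap at the end.

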